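# Set washed finish pots to dry

### The job

First pull the blower's lever back towards the robot into its rest notch. With the blower at rest, set every square steel pot lying on the mat upside down over a peg of the drying rack, one to a peg, its rim fully down on the board; then throw the lever into the middle notch, straight up by the brass pin, to dry them. Leave the other things on the bench where they are.

Things in the scene. Friction and masses are not known exactly. Their poses are not given: they have to be found in the camera images.
- pot0_centre (a point): square steel pot (four alike; one may be absent: None), 48 x 48 mm outside, 90 mm long, walls and floor 3 mm, one end open, about 0.12 kg. The point is its middle, 45 mm from either end, 24 mm from each side; its x axis points out of the open mouth. It lies on one flat side near the robot, mouth roughly to the outside: to world +y for those on the left, -y on the right, within about 0.4 rad.
- pot1_centre (a point): square steel pot (four alike; one may be absent: None), 48 x 48 mm outside, 90 mm long, walls and floor 3 mm, one end open, about 0.12 kg. The point is its middle, 45 mm from either end, 24 mm from each side; its x axis points out of the open mouth. It lies on one flat side near the robot, mouth roughly to the outside: to world +y for those on the left, -y on the right, within about 0.4 rad.
- pot2_centre (a point): square steel pot (four alike; one may be absent: None), 48 x 48 mm outside, 90 mm long, walls and floor 3 mm, one end open, about 0.12 kg. The point is its middle, 45 mm from either end, 24 mm from each side; its x axis points out of the open mouth. It lies on one flat side near the robot, mouth roughly to the outside: to world +y for those on the left, -y on the right, within about 0.4 rad.
- pot3_centre (a point): square steel pot (four alike; one may be absent: None), 48 x 48 mm outside, 90 mm long, walls and floor 3 mm, one end open, about 0.12 kg. The point is its middle, 45 mm from either end, 24 mm from each side; its x axis points out of the open mouth. It lies on one flat side near the robot, mouth roughly to the outside: to world +y for those on the left, -y on the right, within about 0.4 rad.
- peg0 (a point): foot of a drying peg, on its axis at the board's upper face; x axis away from the robot, z up. The peg is 26 mm thick, straight up to 55 mm, then tapers to a 12 mm flat tip 70 mm above this point. A pot fully down over it stands with its rim on the board, its middle 45 mm above this point.
- peg1 (a point): foot of a drying peg, on its axis at the board's upper face; x axis away from the robot, z up. The peg is 26 mm thick, straight up to 55 mm, then tapers to a 12 mm flat tip 70 mm above this point. A pot fully down over it stands with its rim on the board, its middle 45 mm above this point.
- peg2 (a point): foot of a drying peg, on its axis at the board's upper face; x axis away from the robot, z up. The peg is 26 mm thick, straight up to 55 mm, then tapers to a 12 mm flat tip 70 mm above this point. A pot fully down over it stands with its rim on the board, its middle 45 mm above this point.
- peg3 (a point): foot of a drying peg, on its axis at the board's upper face; x axis away from the robot, z up. The peg is 26 mm thick, straight up to 55 mm, then tapers to a 12 mm flat tip 70 mm above this point. A pot fully down over it stands with its rim on the board, its middle 45 mm above this point.
- rack: drying rack, fixed: board 90 mm (x) by 420 mm (y), 18 mm thick, origin under its middle, with four wooden pegs in a row along y, 105 mm apart. Any peg will do for any pot, one pot to a peg.
- lever (a joint): speed lever on top of the grey blower, rad: 0 = leaning towards the robot as far as it goes, against its stop (rest notch); 0.6 = straight up (middle notch, marked by a brass pin); 1.2 = leaning away from the robot as far as it goes (full notch). It swings about the blower's y axis, the notches are 0.6 rad apart; friction (about 2 N at the knob) holds it wherever it is left, with no click or spring.
- lever_knob (a point): centre of the lever's round black knob, 26 mm across, on a 10 mm rod, 115 mm from the pivot; may be pinched from above or pushed. Nothing stands over it.
- lever_pivot (a point): the lever's pivot, 100 mm above the table, over the middle of the blower (fixed grey box 170 x 120 x 90 mm, left or right of the rack); axes of the blower: x away from the robot, the way the lever leans at full, z up. The aluminium quadrant with the notches stands 21 mm from the pivot on the +y side and reaches 66 mm from the pivot.
- sanding_block: bystander: cork sanding block, 90 x 40 x 28 mm, near the robot on its right; leave it alone
- offcut: bystander: plywood strip, 110 x 35 x 20 mm, near the robot on its left; leave it alone
- glue_bottle: bystander: white bottle, 56 mm across, 150 mm tall, standing beyond the rack; leave it alone
- tape_roll: bystander: disc, 80 mm across, 30 mm high, beyond the rack; leave it alone
- hammer: bystander: hammer lying beyond the rack; leave it alone
- wax_tin: bystander: flat tin, 70 mm across, 40 mm high, beyond the rack; leave it alone
- wood_wheel_blank: bystander: square of wood, 70 x 70 x 22 mm, on the right beyond the blower or caddy; leave it alone
Mind the look-alikes: they are no part of the job. Leave any orange look-alike of the part that bears pot0_centre alone.

How it is judged:
On the way, in this order (a step that is already met when the one before it is completed fails the run):
1. the lever is pulled back into the rest notch, before any pot is on a peg (value of joint lever below 0.09 rad and angle between pot0_centre's own x axis and vertical between 1.2 and 1.95 rad and angle between pot1_centre's own x axis and vertical between 1.2 and 1.95 rad and angle between pot2_centre's own x axis and vertical between 1.2 and 1.95 rad and angle between pot3_centre's own x axis and vertical between 1.2 and 1.95 rad), for 0.2 s.
2. all pots present stand upside down over pegs, rims down on the board, with the lever still in the rest notch (value of joint lever below 0.09 rad and angle between each of pot0_centre, pot1_centre, pot2_centre, pot3_centre's own x axis and vertical above 3.02 rad and z of pot0_centre in the frame of peg0 between 0.038 and 0.052 m and (horizontal distance between pot0_centre and peg0 below 0.015 m or horizontal distance between pot0_centre and peg1 below 0.015 m or horizontal distance between pot0_centre and peg2 below 0.015 m or horizontal distance between pot0_centre and peg3 below 0.015 m) and linear speed of each of pot0, pot1, pot2, pot3 below 0.03 m/s and z of pot1_centre in the frame of peg0 between 0.038 and 0.052 m and (horizontal distance between pot1_centre and peg0 below 0.015 m or horizontal distance between pot1_centre and peg1 below 0.015 m or horizontal distance between pot1_centre and peg2 below 0.015 m or horizontal distance between pot1_centre and peg3 below 0.015 m) and z of pot2_centre in the frame of peg0 between 0.038 and 0.052 m and (horizontal distance between pot2_centre and peg0 below 0.015 m or horizontal distance between pot2_centre and peg1 below 0.015 m or horizontal distance between pot2_centre and peg2 below 0.015 m or horizontal distance between pot2_centre and peg3 below 0.015 m) and z of pot3_centre in the frame of peg0 between 0.038 and 0.052 m and (horizontal distance between pot3_centre and peg0 below 0.015 m or horizontal distance between pot3_centre and peg1 below 0.015 m or horizontal distance between pot3_centre and peg2 below 0.015 m or horizontal distance between pot3_centre and peg3 below 0.015 m)), for 0.3 s.
3. the lever is thrown into the middle notch (value of joint lever between 0.52 and 0.68 rad), for 0.2 s.
At the end, for the whole second after the job is handed in: Every pot present is upside down (within 0.12 rad) over a peg, its axis within 15 mm of the peg's and its middle 38 to 52 mm above the board, at rest; the lever stands at 0.6 rad within 0.08 (all of step 3 and velocity of joint lever between -0.05 and 0.05 rad/s and angle between each of pot0_centre, pot1_centre, pot2_centre, pot3_centre's own x axis and vertical above 3.02 rad and z of pot0_centre in the frame of peg0 between 0.038 and 0.052 m and (horizontal distance between pot0_centre and peg0 below 0.015 m or horizontal distance between pot0_centre and peg1 below 0.015 m or horizontal distance between pot0_centre and peg2 below 0.015 m or horizontal distance between pot0_centre and peg3 below 0.015 m) and linear speed of each of pot0, pot1, pot2, pot3 below 0.03 m/s and z of pot1_centre in the frame of peg0 between 0.038 and 0.052 m and (horizontal distance between pot1_centre and peg0 below 0.015 m or horizontal distance between pot1_centre and peg1 below 0.015 m or horizontal distance between pot1_centre and peg2 below 0.015 m or horizontal distance between pot1_centre and peg3 below 0.015 m) and z of pot2_centre in the frame of peg0 between 0.038 and 0.052 m and (horizontal distance between pot2_centre and peg0 below 0.015 m or horizontal distance between pot2_centre and peg1 below 0.015 m or horizontal distance between pot2_centre and peg2 below 0.015 m or horizontal distance between pot2_centre and peg3 below 0.015 m) and z of pot3_centre in the frame of peg0 between 0.038 and 0.052 m and (horizontal distance between pot3_centre and peg0 below 0.015 m or horizontal distance between pot3_centre and peg1 below 0.015 m or horizontal distance between pot3_centre and peg2 below 0.015 m or horizontal distance between pot3_centre and peg3 below 0.015 m)); the robot touches nothing.
It fails at once if a bystander is shifted by more than 40 mm (distance of any of sanding_block, offcut, glue_bottle, tape_roll, hammer, wax_tin, wood_wheel_blank from where it was at the start of the episode above 0.04 m).
Of pot0, pot1, pot2, pot3 only 3 to 4 are there at a start; the rules pass over those that are not, and their reading is None.
At some moment in a run one of pot0, pot1, pot2, pot3 may be knocked a few centimetres aside while the robot is not near it.
It also fails if it takes over 208 s, if anything falls off the work surface, if the arm or the gripper's body presses on something with over 40 N, if the wrist force passes 120 N, or if a joint passes its speed limit or range.

### The arm

A 7-joint arm with a two-finger parallel gripper is mounted at the origin on the work surface. World frame = base frame: x ahead of the robot, y to its left, z up, the work surface at z = 0. Lengths are in m, angles in rad, forces in N, time in s.
With the tool pointing down it reaches from about 0.35 to 0.9 m from the base axis. Payload 7.2 kg.
Tool frame: the origin (TCP) lies at the very end of the fingers, on their centre line; the grasp point (between the pads) lies 19 mm behind it; z points along the fingers, y is the direction in which the jaws open and shut (so a half turn about z gives the same grasp; the last joint's range is limited). The gripper opens to 88 mm and grips with 3 to 60 N. Pads are 20 mm wide; open, the fingers measure 115 mm over their backs; the gripper's body (75 mm by 178 mm) begins 61 mm behind the grasp point.
Start: joints at [1.148, 0.411, -0.013, 1.596, 0.006, 1.134, -0.082], TCP at [0.217, -0.586, 0.186] pointing down, gripper open.
Joint ranges: [-2.95, 2.95], [-0.29, 1.99], [-1.47, 1.44], [0.14, 2.54], [-1.03, 4.17], [0.13, 1.85], [-2.86, 2.86]. Speed limits (rad/s): [2.39, 2.39, 3.01, 3.01, 3.14, 3.14, 3.14].

### API

Orientations are given as [roll, pitch, yaw] about the fixed x, y, z axes, in that order (R = Rz(yaw) Ry(pitch) Rx(roll)).
In Python, from plant import ctrl, snapshot gives the robot as it stands.
- The arm moves only by the shell command python3 -m handwheel 'ROWS' [OPENING] [FORCE]. ROWS is JSON, a list that holds one entry, the list of rows, each a list of 6 numbers: the shift along the world's x, y, z in mm, then the turn, a rotation vector about the world's x, y, z in rad. A call has 1 to 12 rows; each row shifts and turns the commanded pose from where the row before left it; what a row does not reach is not made up. A row lasts 1/10 s, in which the tool goes at most 50 mm and 8.59 degrees, less where a joint would pass 70% of its speed; a pose out of reach is approached as far as the arm can. A call is refused whole if a number of a shift passes 50 or a number of a turn 0.15, either way. A call with a gripper value outside its range is refused whole. OPENING is the finger opening in mm, from 0 to 87.8, set as the call begins (- or left out, the last holds). The fingers move at their own pace and stop on an object; FORCE is the grip in N (left out, the last holds). Time passes only in rows, so rows that do not move let the fingers close. It gives the time, the measured TCP pose, the force and the opening at its end, in the units of the state.
- ctrl.observe(): the state, without advancing time (a new reading comes with each control period).
- snapshot(name): name is "scene" or "top" or "wrist"; returns a dict with "color" (400x640x3 uint8, red, green, blue), "z_map" (400x640 float32, m along the optical axis (not along the pixel's ray), 0 where there is no reading), "fx", "fy", "cx", "cy" (pixels), "R" (3x3) and "t" (3): a world point X has camera coordinates R X + t. Camera axes: x right, y down, z forward; pixel columns grow to the right and rows downward; lengths in m; the calibration is good to about 2 mm. A picture is of the moment at which its call begins.
- ctrl.job_done(): hands the job in, once; it reports no verdict.
The state is a dict: "clock": time; "joint_positions": joint angles; "qvel": joint speeds; "joint_torque": joint torques, N m; "tcp_pos": TCP position; "ee_rot": TCP orientation; "wrist_force": force on the tool from outside, world axes, zero at the start; "moment": the same for the moment, N m; "width": finger opening in m.
Only numpy, scipy, OpenCV 4.12 (cv2) and the standard library are available. Lean on these libraries where they do the work, as an engineer would, in place of code of your own. Each camera call takes 0.05 s, during which the arm holds its last target. There are 200 camera calls.

## Working session

There is one attempt and no reset: what is moved stays moved. The work goes in short steps, Python scripts to look and compute and a shell command to move; the robot and the scene stay as the last step left them, time stands still between calls to the robot, and variables do not carry over. Pictures are saved under pics/ and viewed, about 12 in all and at most 16, crops included, and the job is handed in when it is done.

```bash
ls; mkdir -p pics
cat > h.py <<'E'
import numpy as np, cv2
from plant import ctrl, snapshot
def cloud(s):
    z=s["z_map"]; v,u=np.mgrid[:z.shape[0],:z.shape[1]]
    P=np.stack([(u-s["cx"])/s["fx"]*z,(v-s["cy"])/s["fy"]*z,z],-1)
    W=(P-s["t"])@s["R"]; W[z==0]=np.nan
    return W
def save(s,n): cv2.imwrite(f"pics/{n}.png",s["color"][:,:,::-1])
E
python3 - <<'E'
from h import *
for n in("top","scene"):
    s=snapshot(n); save(s,n+"0"); np.savez(n+"0.npz",**s)
    print(n,s["fx"],(-s["R"].T@s["t"]).round(3))
o=ctrl.observe(); print(o)
E
```

```text
pics
top 376.2139044798852 [ 0.258 -0.027  1.409]
scene 449.15027528751415 [ 1.222 -0.934  0.882]
{'clock': 0.1, 'joint_positions': array([ 1.14781493,  0.41179916, -0.01271005,  1.59692686,  0.00561965,
        1.13430053, -0.08220215]), 'qvel': array([-1.07888151e-03, -1.42127647e-03, -6.83741815e-04, -3.53929764e-03,
       -4.19250749e-04, -8.51777863e-05,  7.23799713e-04]), 'joint_torque': array([ 1.78451690e-03, -5.89100504e+01,  6.43356275e-01, -2.91712332e+01,
       -5.37996960e-02,  1.44739577e-02,  5.61140519e-05]), 'tcp_pos': array([ 0.21689933, -0.58563384,  0.18501987]), 'ee_rot': array([-3.14019935e+00,  1.17021396e-04,  3.54809874e-01]), 'wrist_force': array([-0.01513338, -1.13448282,  0.11903449]), 'moment': array([-0.00817005, -0.01797118, -0.04795891]), 'width': 0.08774124421834384}
```

View pics/top0.png

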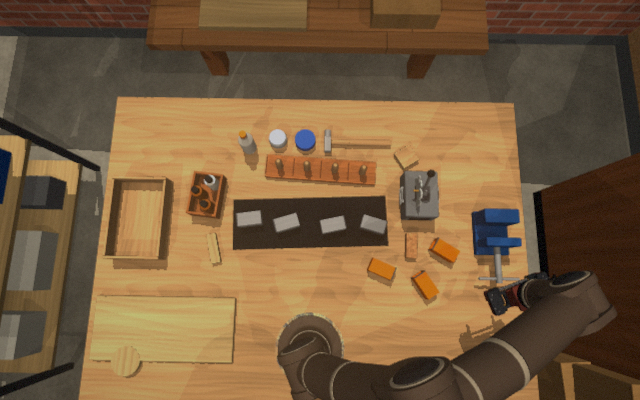

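View pics/scene0.png

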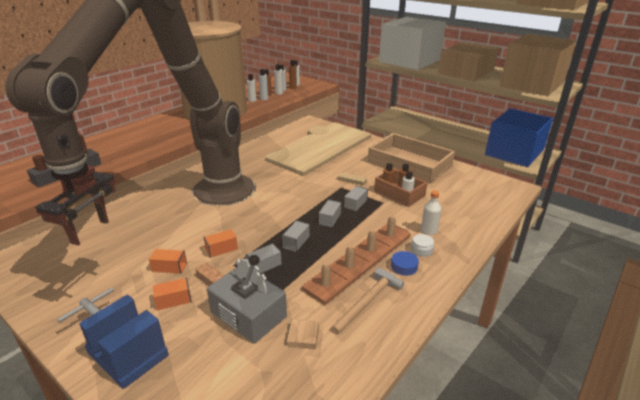

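The top view shows four grey pots on the black mat at (248,218), (287,222), (333,225) and (373,224). The pegs are at (280,165), (308,168), (335,170) and (362,172). The knob is at (431,173), leaning away from the robot, on the blower at (419,195). The look-alikes are the three orange blocks off the mat at (381,269), (445,250) and (426,285), plus the cork block at (411,246). I choose the four grey ones on the mat.

```bash
cat >> h.py <<'E'
def pots(s,W):
    c=s["color"].astype(int); sat=c.max(2)-c.min(2)
    m=((W[...,2]>.035)&(W[...,2]<.06)&(W[...,0]>.3)&(W[...,0]<.52)&(abs(W[...,1])<.3)&(sat<40)).astype(np.uint8)
    n,l,st,_=cv2.connectedComponentsWithStats(m); out=[]
    for i in range(1,n):
        if st[i,4]<60: continue
        P=W[l==i]; r=cv2.minAreaRect((P[:,:2]*1000).astype(np.float32))
        bx=cv2.boxPoints(r); e=[bx[1]-bx[0],bx[2]-bx[1]]; e=max(e,key=np.linalg.norm)
        out.append((np.array(r[0]).round(1),np.sort(r[1]).round(1),round(float((np.arctan2(e[1],e[0])-np.pi/2+np.pi/2)%np.pi-np.pi/2),3),st[i,4],float(np.median(P[:,2]).round(4))))
    return out
E
python3 - <<'E'
from h import *
s=np.load("top0.npz"); W=cloud(s)
for p in pots(s,W): print(p)
for u,v in [(280,162),(308,165),(335,167),(363,169)]:
    Q=W[v-16:v+16,u-12:u+12].reshape(-1,3); P=Q[(Q[:,2]>.08)&(Q[:,2]<.11)]; print("peg",np.nanmedian(P,0).round(4),len(P))
Q=W[140:190,260:385].reshape(-1,3);P=Q[(Q[:,2]>.012)&(Q[:,2]<.024)]
r=cv2.minAreaRect((P[:,:2]*1000).astype(np.float32));print("board",r,np.median(P[:,2]))
Q=W[160:230,395:445].reshape(-1,3);P=Q[(Q[:,2]>.082)&(Q[:,2]<.097)]
print("blower",cv2.minAreaRect((P[:,:2]*1000).astype(np.float32)),len(P))
P=Q[Q[:,2]>.17];print("knob",np.median(P,0),P.min(0),P.max(0),len(P))
sc=np.load("scene0.npz");c=sc["color"]
a=cv2.resize(c[170:310,180:420],None,fx=3,fy=3,interpolation=cv2.INTER_CUBIC);cv2.imwrite("pics/crop0.png",a[:,:,::-1])
E
```

```text
(array([452.1, 230.7]), array([49.6, 91.2]), 0.154, np.int32(336), 0.0466)
(array([439.7,  92.5]), array([49.1, 89.5]), 0.307, np.int32(331), 0.0465)
(array([436.5, -80. ]), array([48.2, 90. ]), 0.211, np.int32(332), 0.047)
(array([ 439.8, -228. ]), array([48.8, 89.8]), -0.272, np.int32(338), 0.0468)
peg [0.6593 0.1257 0.0842] 18
peg [0.6524 0.0197 0.0852] 16
peg [ 0.647  -0.0829  0.0855] 20
peg [ 0.6418 -0.188   0.0851] 20
board ((680.9706420898438, -46.3759765625), (175.07144165039062, 457.71484375), 0.4614832103252411) 0.017254649429567025
blower ((547.4493408203125, -393.4314880371094), (121.95144653320312, 170.10365295410156), 88.87165069580078) 1156
knob [ 0.58413664 -0.39142939  0.21315983] [ 0.57297629 -0.40421269  0.172635  ] [ 0.60154578 -0.38128602  0.22264581] 62
```

View pics/crop0.png

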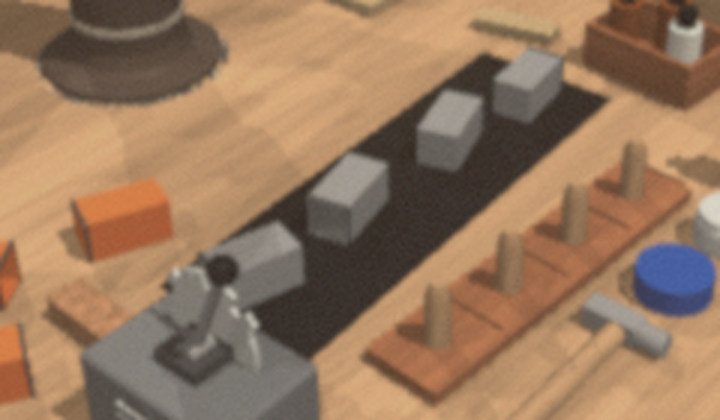

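The crop confirms four grey pots on the mat and the lever knob at crop (222,270), leaning away. Measured against the sizes given:
- **Pots:** 48 x 90 mm with tops at 47 mm, which agrees.
- **Peg spacing:** 105 mm, which agrees.
- **Knob:** about (0.583, -0.393, 0.209), so the lever is at about 0.92 rad.

I'll do the lever first.

```bash
python3 -m handwheel '[[[0,0,45,0,0,0],[0,0,45,0,0,0],[0,0,30,0,0,0],[40,21,0,0,0,-0.04],[40,21,0,0,0,-0.04],[40,21,0,0,0,-0.04],[40,21,0,0,0,-0.04],[40,21,0,0,0,-0.04],[40,21,0,0,0,-0.04],[40,21,0,0,0,-0.04],[40,21,0,0,0,-0.04],[40,21,0,0,0,-0.035]]]' 60 15
python3 -m handwheel '[[[5,4,0,0,0,0],[0,0,0,0,0,0],[0,0,0,0,0,0]]]'
python3 - <<'E'
from h import *
s=snapshot("top"); W=cloud(s)
for p in pots(s,W): print(p)
E
```

```text
clock: 1.3
tcp_pos: [0.5783, -0.396, 0.3053]
ee_rot: [-3.141, 0.001, -0.002]
wrist_force: [0.2, 0.7, 0.8]
width: 0.0601
clock: 1.6
tcp_pos: [0.5809, -0.3942, 0.3054]
ee_rot: [3.141, 0.001, -0.001]
wrist_force: [-0.4, -1.4, 0.2]
width: 0.06
(array([452.8, 230.3]), array([49.6, 91. ]), 0.15, np.int32(338), 0.0462)
(array([440.7,  92.9]), array([49.5, 90.4]), 0.308, np.int32(332), 0.0466)
(array([436.4, -79.8]), array([48.8, 89.9]), 0.209, np.int32(333), 0.047)
(array([ 439.9, -228.3]), array([48.9, 89.8]), -0.278, np.int32(337), 0.0473)
```

```bash
python3 -m handwheel '[[[2,1,-40,0,0,0],[0,0,-40,0,0,0],[0,0,-35,0,0,0],[0,0,0,0,0,0],[0,0,0,0,0,0]]]' 60 15
python3 -m handwheel '[[[0,0,0,0,0,0],[0,0,0,0,0,0],[0,0,0,0,0,0],[0,0,0,0,0,0],[0,0,0,0,0,0],[0,0,0,0,0,0],[0,0,0,0,0,0]]]' 15 15
python3 - <<'E'
from h import *
save(snapshot("wrist"),"w1")
E
```

```text
clock: 2.15
tcp_pos: [0.5831, -0.3935, 0.1918]
ee_rot: [3.141, 0.0, -0.002]
wrist_force: [0.7, -0.2, 1.1]
width: 0.0603
clock: 2.85
tcp_pos: [0.5841, -0.392, 0.1907]
ee_rot: [3.142, 0.0, -0.0]
wrist_force: [-0.6, 0.6, 0.2]
width: 0.0153
```

View pics/w1.png

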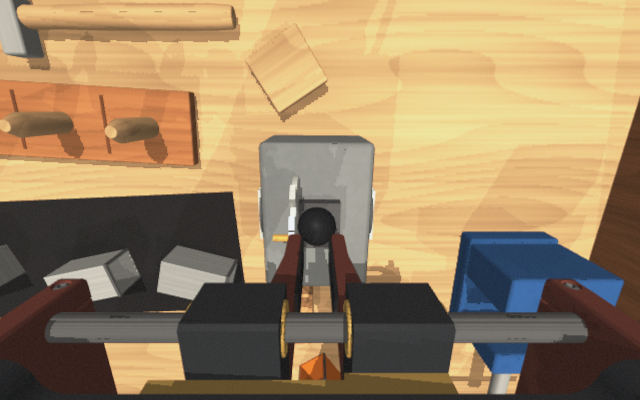

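The wrist view shows the black knob at (318,226), just beyond the fingertips at (290,240) and (345,240). The fingers closed in front of it without gripping it.

Run:
```python
from h import *
s=snapshot("wrist"); W=cloud(s); c=s["color"].astype(int)
for v in (210,216,222,228,234): print(W[v,318].round(4),c[v,318])
m=(c.max(2)<50); m[:200]=0;m[250:]=0;m[:,:298]=0;m[:,338:]=0
P=W[m];P=P[(P[:,2]>.15)];print(len(P),np.nanmedian(P,0),np.nanmin(P,0),np.nanmax(P,0))
A=np.c_[2*P,np.ones(len(P))];x=np.linalg.lstsq(A,(P**2).sum(1),rcond=None)[0];print("sphere",x[:3],np.sqrt(x[3]+x[:3]@x[:3]))
print(ctrl.observe()["tcp_pos"])
```

```text
[ 0.6038 -0.3947  0.21  ] [36 36 34]
[ 0.6014 -0.3946  0.2147] [40 39 38]
[ 0.5985 -0.3946  0.2176] [52 52 51]
[ 0.5947 -0.3946  0.2183] [57 55 55]
[ 0.5911 -0.3946  0.2193] [46 46 45]
1102 [ 0.5943019  -0.3933836   0.21574435] [ 0.57978898 -0.40608136  0.20520023] [ 0.60458224 -0.38154813  0.24455583]
sphere [ 0.59639407 -0.39380242  0.22288206] 0.012653774691306043
[ 0.58412234 -0.3920468   0.19068899]
```

```bash
python3 -m handwheel '[[[0,0,0,0,0,0],[0,0,0,0,0,0],[0,0,0,0,0,0],[0,0,0,0,0,0],[5,-1,-2,0,0,0],[5,-1,-3,0,0,0],[0,0,0,0,0,0],[0,0,0,0,0,0]]]' 50 15
python3 -m handwheel '[[[0,0,0,0,0,0],[0,0,0,0,0,0],[0,0,0,0,0,0],[0,0,0,0,0,0],[0,0,0,0,0,0],[0,0,0,0,0,0]]]' 15 20
```

```text
clock: 3.75
tcp_pos: [0.5942, -0.3939, 0.1853]
ee_rot: [-3.141, 0.001, 0.0]
wrist_force: [-0.1, 0.3, 1.0]
width: 0.05
clock: 4.35
tcp_pos: [0.5941, -0.3941, 0.1858]
ee_rot: [3.142, -0.0, -0.0]
wrist_force: [-0.0, 0.6, -0.5]
width: 0.015
```

Run:
```python
from h import *
s=snapshot("wrist"); W=cloud(s); np.savez("w2.npz",**s)
cv2.imwrite("pics/w2.png",cv2.resize(s["color"][130:330,220:420],None,fx=3,fy=3)[:,:,::-1])
q=W.reshape(-1,3);print((-s["R"].T@s["t"]))
X=np.array(ctrl.observe()["tcp_pos"]);p=s["R"]@X+s["t"];print("tcp px",s["fx"]*p[0]/p[2]+s["cx"],s["fy"]*p[1]/p[2]+s["cy"])
c=s["color"].astype(int)
m=(c.max(2)<60)&(W[...,2]>.16)&(W[...,2]<.225)&(abs(W[...,1]+.393)<.016)&(W[...,0]>.53); v,u=np.nonzero(m);P=W[m];print(len(P),u.min(),u.max(),v.min(),v.max(),P.min(0),P.max(0),np.median(P,0))
```

```text
[ 0.67669777 -0.39540025  0.38411879]
tcp px 314.12685433325066 226.66917123366997
934 297 330 224 261 [ 0.58065022 -0.4047261   0.20317507] [ 0.60470971 -0.38296425  0.2249333 ] [ 0.59734237 -0.39480763  0.21620089]
```

View pics/w2.png

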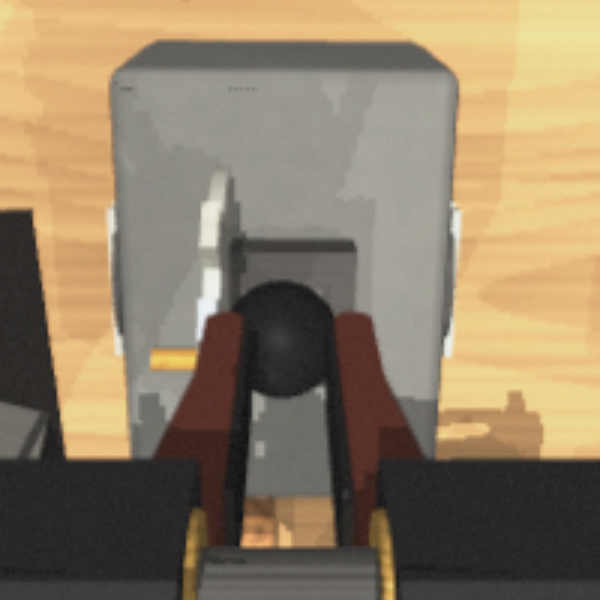

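The knob at crop (282,338) now sits between the pads, but the width reads 15 mm. I'll close fully to see whether they hold anything.

```bash
python3 -m handwheel '[[[0,0,0,0,0,0],[0,0,0,0,0,0],[0,0,0,0,0,0],[0,0,0,0,0,0],[0,0,0,0,0,0]]]' 0 20
```

```text
clock: 4.9
tcp_pos: [0.5941, -0.3941, 0.1858]
ee_rot: [-3.142, -0.0, -0.0]
wrist_force: [-0.7, 0.7, 0.3]
width: 0.0001
```

Run:
```python
from h import *
s=snapshot("wrist"); W=cloud(s); np.savez("w3.npz",**s)
a=cv2.resize(s["color"][160:300,260:400],None,fx=3,fy=3)
sc=snapshot("scene");b=cv2.resize(sc["color"][200:340,180:320],None,fx=3,fy=3)
cv2.imwrite("pics/w3.png",np.hstack([a,b])[:,:,::-1])
for v in range(215,290,6): print(v,s["color"][v,314],W[v,314].round(3),s["color"][v,300],W[v,300].round(3))
```

```text
215 [97 93 91] [ 0.572 -0.393  0.103] [59 57 57] [ 0.572 -0.379  0.103]
221 [95 92 88] [ 0.566 -0.393  0.103] [79 78 74] [ 0.566 -0.379  0.103]
227 [31 32 31] [ 0.604 -0.394  0.209] [92 89 85] [ 0.559 -0.379  0.103]
233 [37 40 39] [ 0.602 -0.394  0.215] [35 35 37] [ 0.6   -0.385  0.211]
239 [31 33 30] [ 0.604 -0.394  0.227] [65 42 36] [ 0.605 -0.386  0.229]
245 [37 37 37] [ 0.603 -0.394  0.234] [78 42 36] [ 0.605 -0.387  0.237]
251 [35 36 34] [ 0.603 -0.394  0.241] [86 47 39] [ 0.605 -0.387  0.246]
257 [36 34 33] [ 0.604 -0.394  0.249] [86 47 39] [ 0.606 -0.387  0.253]
263 [32 30 30] [ 0.602 -0.394  0.253] [84 46 37] [ 0.604 -0.388  0.256]
269 [34 34 34] [ 0.603 -0.394  0.26 ] [87 48 43] [ 0.605 -0.388  0.263]
275 [28 26 27] [ 0.603 -0.394  0.265] [63 39 34] [ 0.605 -0.388  0.269]
281 [30 27 29] [ 0.603 -0.395  0.27 ] [58 35 26] [ 0.605 -0.388  0.273]
287 [26 28 28] [ 0.603 -0.395  0.274] [36 38 36] [ 0.627 -0.391  0.31 ]
```

View pics/w3.png

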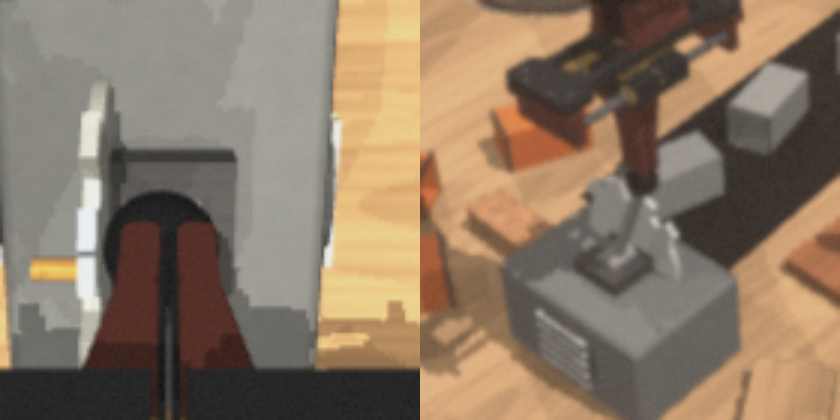

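Left half: the closed fingertips end at crop (165,225), right at the knob's upper edge. In the right half they end at the knob top too, although the reported TCP is 20 mm below the knob. I'll lift clear and compare the true fingertip height with the reported TCP.

```bash
python3 -m handwheel '[[[0,0,30,0,0,0],[0,0,30,0,0,0],[0,0,0,0,0,0],[0,0,0,0,0,0],[0,0,0,0,0,0]]]' 50 20
python3 - <<'E'
from h import *
s=snapshot("wrist"); W=cloud(s); np.savez("w4.npz",**s)
o=ctrl.observe();t=np.array(o["tcp_pos"]);print(t,o["width"])
a=cv2.resize(s["color"][130:330,200:440],None,fx=2,fy=2)
sc=snapshot("scene");b=cv2.resize(sc["color"][180:313,170:330],None,fx=3,fy=3)
cv2.imwrite("pics/w4.png",np.hstack([a,b[:399]] if b.shape[0]==400 else [a,np.vstack([b,b[:1]])])[:,:,::-1])
c=s["color"].astype(int); m=(c[...,0]>c[...,2]+20)&(W[...,2]>.19)&(abs(W[...,0]-t[0])<.03)&(abs(W[...,1]-t[1])<.06)
P=W[m];print(len(P));
for y0 in(1,-1):
    Q=P[(P[:,1]-t[1])*y0>0];Q=Q[Q[:,2].argsort()];print(Q[:400:50].round(4))
Ws=cloud(sc);c=sc["color"].astype(int);m=(c.max(2)<120)&(abs(Ws[...,0]-t[0])<.03)&(abs(Ws[...,1]-t[1])<.06)&(Ws[...,2]>.17)
P=Ws[m];P=P[P[:,2].argsort()];print("scene");print(P[::60].round(3))
E
```

```text
clock: 5.5
tcp_pos: [0.5936, -0.3938, 0.2446]
ee_rot: [-3.141, 0.001, -0.0]
wrist_force: [0.1, -0.8, 0.3]
width: 0.0369
[ 0.59356101 -0.3937064   0.24433487] 0.04134501133064886
9518
[[ 0.6042 -0.3688  0.2814]
 [ 0.6044 -0.3714  0.2872]
 [ 0.5835 -0.3764  0.2921]
 [ 0.6043 -0.372   0.2962]
 [ 0.6047 -0.3678  0.3006]
 [ 0.6045 -0.372   0.3036]
 [ 0.6048 -0.369   0.3075]
 [ 0.6041 -0.3684  0.3105]]
[[ 0.6041 -0.418   0.2811]
 [ 0.6049 -0.4172  0.2871]
 [ 0.6046 -0.42    0.2917]
 [ 0.6042 -0.4222  0.296 ]
 [ 0.6044 -0.4189  0.3   ]
 [ 0.6032 -0.4158  0.3034]
 [ 0.604  -0.4194  0.3071]
 [ 0.6046 -0.4204  0.3103]]
scene
[[ 0.579 -0.399  0.17 ]
 [ 0.601 -0.388  0.212]
 [ 0.596 -0.398  0.221]
 [ 0.604 -0.425  0.295]
 [ 0.602 -0.371  0.305]
 [ 0.597 -0.375  0.315]
 [ 0.601 -0.371  0.326]
 [ 0.605 -0.419  0.335]
 [ 0.604 -0.425  0.342]
 [ 0.587 -0.373  0.355]
 [ 0.624 -0.443  0.373]
 [ 0.618 -0.374  0.378]
 [ 0.609 -0.374  0.382]
 [ 0.614 -0.418  0.385]
 [ 0.579 -0.414  0.387]
 [ 0.577 -0.42   0.392]
 [ 0.617 -0.403  0.397]
 [ 0.622 -0.334  0.399]
 [ 0.616 -0.438  0.401]
 [ 0.617 -0.416  0.40
[... 911 characters left out ...]
09]
 [ 0.618 -0.426  0.614]
 [ 0.622 -0.42   0.619]
 [ 0.613 -0.453  0.624]
 [ 0.619 -0.432  0.629]
 [ 0.597 -0.453  0.635]
 [ 0.62  -0.438  0.641]
 [ 0.617 -0.45   0.647]
 [ 0.622 -0.431  0.652]
 [ 0.616 -0.446  0.656]
 [ 0.618 -0.445  0.659]
 [ 0.594 -0.448  0.663]
 [ 0.582 -0.447  0.665]
 [ 0.614 -0.442  0.668]
 [ 0.591 -0.447  0.67 ]
 [ 0.614 -0.422  0.673]
 [ 0.59  -0.445  0.675]
 [ 0.62  -0.395  0.677]
 [ 0.619 -0.396  0.679]
 [ 0.613 -0.399  0.68 ]
 [ 0.57  -0.377  0.681]
 [ 0.594 -0.419  0.682]
 [ 0.593 -0.416  0.683]
 [ 0.597 -0.408  0.684]
 [ 0.564 -0.392  0.685]
 [ 0.617 -0.377  0.687]
 [ 0.617 -0.366  0.688]
 [ 0.594 -0.364  0.689]
 [ 0.602 -0.364  0.691]
 [ 0.574 -0.367  0.693]]
```

View pics/w4.png

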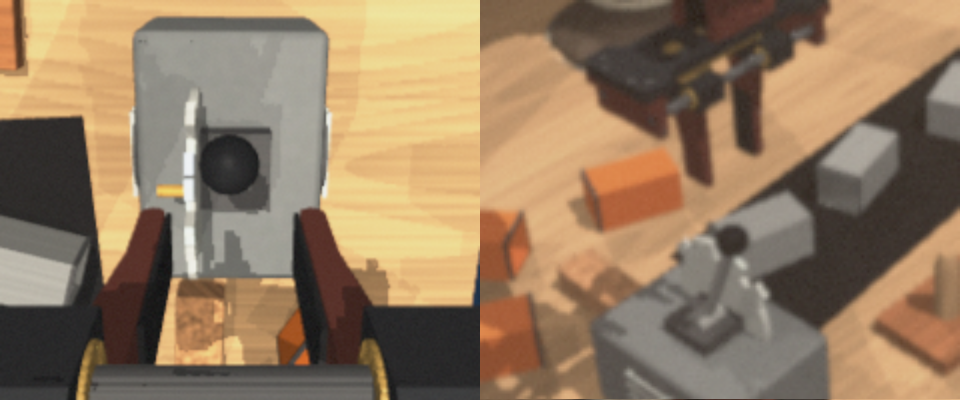

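Left: the knob at (229,165) is untouched. Right: the fingertips at (705,182) hang well above it. The fingertips' depth is about 0.280, while the reported TCP z is 0.2446. The real fingertips therefore end about 35 mm short of the reported TCP, and I'll allow for that from here on.

```bash
python3 -m handwheel '[[[0,0,-31,0,0,0],[0,0,-31,0,0,0],[0,0,-30,0,0,0],[0,0,0,0,0,0],[0,0,0,0,0,0]]]' 50 20
python3 -m handwheel '[[[0,0,0,0,0,0],[0,0,0,0,0,0],[0,0,0,0,0,0],[0,0,0,0,0,0],[0,0,0,0,0,0],[0,0,0,0,0,0]]]' 10 20
```

```text
clock: 6.1
tcp_pos: [0.5939, -0.3939, 0.1534]
ee_rot: [-3.141, 0.001, -0.0]
wrist_force: [0.1, -0.5, 0.6]
width: 0.0497
clock: 6.7
tcp_pos: [0.5954, -0.3926, 0.1549]
ee_rot: [-3.14, -0.002, 0.001]
wrist_force: [0.6, 6.0, 5.5]
width: 0.0247
```

```bash
python3 -m handwheel '[[[-12,0,4,0,0,0],[-11,0,3,0,0,0],[-12,0,1,0,0,0],[-11,0,1,0,0,0],[-12,0,-1,0,0,0],[-11,0,-1,0,0,0],[-11,0,-3,0,0,0],[-11,0,-4,0,0,0],[-10,0,-5,0,0,0],[-10,0,-6,0,0,0],[-3,0,-2,0,0,0],[0,0,0,0,0,0]]]'
python3 -m handwheel '[[[0,0,0,0,0,0],[0,0,0,0,0,0],[0,0,0,0,0,0]]]'
```

```text
clock: 7.9
tcp_pos: [0.4817, -0.3921, 0.1418]
ee_rot: [-3.14, -0.003, 0.002]
wrist_force: [1.9, 8.1, 5.7]
width: 0.0248
clock: 8.2
tcp_pos: [0.4817, -0.3921, 0.1418]
ee_rot: [-3.14, -0.002, 0.002]
wrist_force: [1.2, 7.7, 6.1]
width: 0.0244
```

```bash
python3 -m handwheel '[[[-3,0,-2,0,0,0],[0,0,0,0,0,0],[0,0,0,0,0,0]]]'
python3 -m handwheel '[[[0,0,0,0,0,0],[0,0,0,0,0,0],[0,0,0,0,0,0],[0,0,0,0,0,0],[0,0,40,0,0,0],[0,0,45,0,0,0],[0,0,45,0,0,0],[0,30,30,0,0,0],[0,40,20,0,0,0],[0,40,10,0,0,0],[0,0,0,0,0,0]]]' 50 20
python3 - <<'E'
from h import *
s=snapshot("top"); W=cloud(s); np.savez("top1.npz",**s)
for p in pots(s,W): print(p)
Q=W[160:240,395:445].reshape(-1,3);P=Q[(Q[:,2]>.17)&(Q[:,2]<.23)]
if len(P):print("knob",np.median(P,0),P.min(0),P.max(0),len(P))
E
```

```text
clock: 8.5
tcp_pos: [0.4818, -0.3922, 0.1416]
ee_rot: [3.141, -0.008, 0.003]
wrist_force: [5.2, 8.4, 12.5]
width: 0.0248
clock: 9.6
tcp_pos: [0.4789, -0.279, 0.3313]
ee_rot: [-3.141, -0.004, 0.006]
wrist_force: [-0.6, 0.2, 0.1]
width: 0.0499
(array([453.2, 230.1]), array([50.3, 90.9]), 0.165, np.int32(340), 0.0462)
(array([440.5,  92.5]), array([48.6, 89.8]), 0.302, np.int32(333), 0.0466)
(array([436.7, -79.9]), array([48.6, 90.2]), 0.205, np.int32(333), 0.0466)
(array([ 439.7, -227.9]), array([48.9, 89.7]), -0.271, np.int32(339), 0.0466)
```

The lever is against its stop: the force rose and there was no further motion. I'll grasp each pot with the tool leaning 0.7 rad toward its mouth. Each pot is then set down with the tool heading +x, pitched 0.7 rad down. That keeps the gripper on the robot side of the rack.

```bash
cat >> h.py <<'E'
from scipy.spatial.transform import Rotation as Ro
A=.7; T=.054; Z=np.array([0,0,1.])
def grasp(c,dl,side,e=.015,h=.028,a=A):  # side +1 left, -1 right
    m=side*np.array([-np.sin(dl),np.cos(dl),0]); d=np.sin(a)*m-np.cos(a)*Z
    y=-side*np.cross(Z,m); y=y if y[0]>0 else -y
    R=np.column_stack([np.cross(y,d),y,d]); g=np.array([c[0],c[1],h])-e*m
    return g+T*d,R
def place(peg,side,e=.015,up=0,a=A,psi=0.):  # up: height of rim above board
    hd=np.array([np.cos(psi),np.sin(psi),0]); d=np.cos(a)*hd-np.sin(a)*Z
    y=np.cross(Z,hd)*(1 if side>0 else -1); R=np.column_stack([np.cross(y,d),y,d])
    return np.array([peg[0],peg[1],.018+.045+e+up])+T*d,R
def rel(p,R,p0=None,R0=None,say=""):
    if p0 is None:
        o=ctrl.observe(); p0=np.array(o["tcp_pos"]); R0=Ro.from_euler("xyz",o["ee_rot"]).as_matrix()
    s=(p-p0)*1e3; w=Ro.from_matrix(R@R0.T).as_rotvec()
    n=int(np.ceil(max(np.linalg.norm(s)/48,np.linalg.norm(w)/.145,1)))
    print(say,"shift",s.round(1),"turn",w.round(3),"rows>=",n,"each",(s/n).round(1),(w/n).round(4))
PEG=[(.660,.1257),(.6535,.0203),(.648,-.0835),(.643,-.188)]
E
python3 - <<'E'
from h import *
print(ctrl.observe()["joint_positions"].round(2))
s=np.load("top1.npz");W=cloud(s);c=s["color"].astype(int)
Q=W[150:190,255:385];cc=c[150:190,255:385]
m=(Q[...,2]>.008)&(Q[...,2]<.03)&(Q[...,0]<.74)&(Q[...,0]>.58)&(cc[...,0]-cc[...,2]>50)
P=Q[m];print("board",cv2.minAreaRect((P[:,:2]*1000).astype(np.float32)),np.median(P[:,2]))
pg,Rg=grasp((.4366,-.080),.207,-1); d=Rg[:,2]
pre=pg-.08*d; rel(pre,Rg,say="pre"); rel(pg,Rg,pre,Rg,"down")
pl,Rl=place(PEG[2],-1); lift=pg+[0,0,.2]; hi=pl+[0,0,.12]
rel(hi,Rl,lift,Rg,"carry")
E
```

```text
[ 0.55  0.21 -0.13  1.54  0.03  1.39 -1.15]
board ((656.4696044921875, -28.805572509765625), (469.9649353027344, 139.17457580566406), 88.66539001464844) 0.01676974965928066
pre shift [ -47.8  233.  -282.2] turn [-0.621  0.503  1.692] rows>= 13 each [ -3.7  17.9 -21.7] [-0.0478  0.0387  0.1301]
down shift [ 10.6 -50.4 -61.2] turn [0. 0. 0.] rows>= 2 each [  5.3 -25.2 -30.6] [0. 0. 0.]
carry shift [248.6  15.9 -23.5] turn [ 1.36  -1.104 -1.36 ] rows>= 16 each [15.5  1.  -1.5] [ 0.085 -0.069 -0.085]
```

```bash
python3 -m handwheel '[[[-4,18,-10,-0.0478,0.0387,0.1301],[-4,18,-10,-0.0478,0.0387,0.1301],[-4,18,-10,-0.0478,0.0387,0.1301],[-4,18,-10,-0.0478,0.0387,0.1301],[-4,18,-10,-0.0478,0.0387,0.1301],[-4,18,-10,-0.0478,0.0387,0.1301],[-4,18,-10,-0.0478,0.0387,0.1301],[-4,18,-20,-0.0478,0.0387,0.1301],[-4,18,-30,-0.0478,0.0387,0.1301],[-4,18,-30,-0.0478,0.0387,0.1301],[-4,18,-30,-0.0478,0.0387,0.1301]]]' 70 20
python3 -m handwheel '[[[-2,17,-30,-0.0478,0.0387,0.1301],[-2,18,-30,-0.0478,0.0387,0.1301],[0,0,0,0,0,0],[0,0,0,0,0,0],[0,0,0,0,0,0]]]'
python3 - <<'E'
from h import *
pg,Rg=grasp((.4366,-.080),.207,-1); rel(pg,Rg)
s=snapshot("wrist");save(s,"w5");W=cloud(s);o=ctrl.observe()
R=Ro.from_euler("xyz",o["ee_rot"]).as_matrix();L=(W-o["tcp_pos"])@R
c=s["color"].astype(int);m=(c[...,0]>c[...,2]+20)&(abs(L[...,0])<.012)&(abs(L[...,1])<.06)&(abs(L[...,1])>.03)&(L[...,2]<.02)&(L[...,2]>-.1)
P=L[m];print("tip in tool frame",np.sort(P[:,2])[::-1][:300:30].round(4))
print(o["joint_positions"].round(2))
E
```

```text
clock: 10.75
tcp_pos: [0.4332, -0.0864, 0.1474]
ee_rot: [3.038, 0.612, 1.453]
wrist_force: [1.2, 0.3, -0.6]
width: 0.0701
clock: 11.25
tcp_pos: [0.4297, -0.0522, 0.0894]
ee_rot: [3.137, 0.702, 1.767]
wrist_force: [0.3, -0.2, 0.1]
width: 0.0701
 shift [  11.   -47.1 -102.7] turn [0.002 0.004 0.008] rows>= 3 each [  3.7 -15.7 -34.2] [0.0005 0.0014 0.0026]
tip in tool frame [-0.0349 -0.0365 -0.0376 -0.0387 -0.0401 -0.0417 -0.0431 -0.0444 -0.0458
 -0.047 ]
[-0.13  0.43 -0.56  2.21  0.92  1.19 -1.13]
```

View pics/w5.png

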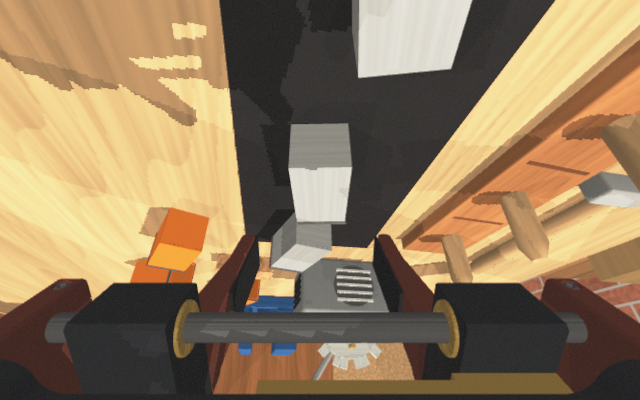

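The view shows the first pot at (320,175), lined up between the open fingers with its closed end towards us. The fingertip offset of 35 mm holds along the tool axis when it is tilted too. Going in.

```bash
python3 -m handwheel '[[[0,2,-40,0,0,0],[4,-16,-21,0,0,0],[4,-16,-21,0,0,0],[3,-17,-20,0,0,0.008],[0,0,0,0,0,0],[0,0,0,0,0,0]]]'
python3 -m handwheel '[[[0,0,0,0,0,0],[0,0,0,0,0,0],[0,0,0,0,0,0],[0,0,0,0,0,0],[0,0,0,0,0,0]]]' 30 35
python3 -m handwheel '[[[0,0,25,0,0,0],[0,0,45,0,0,0],[0,0,45,0,0,0],[0,0,45,0,0,0],[0,0,40,0,0,0],[0,0,0,0,0,0]]]'
python3 - <<'E'
from h import *
pl,Rl=place(PEG[2],-1);rel(pl+[0,0,.12],Rl)
E
```

```text
clock: 11.9
tcp_pos: [0.4405, -0.0987, -0.0123]
ee_rot: [3.136, 0.703, 1.776]
wrist_force: [-0.5, 0.9, 0.5]
width: 0.0698
clock: 12.4
tcp_pos: [0.441, -0.0974, -0.0125]
ee_rot: [3.136, 0.703, 1.779]
wrist_force: [0.5, 2.6, 7.4]
width: 0.0475
clock: 13.0
tcp_pos: [0.442, -0.0971, 0.1914]
ee_rot: [3.127, 0.703, 1.773]
wrist_force: [-0.4, 0.4, -1.3]
width: 0.048
 shift [247.3  13.6 -28.1] turn [ 1.369 -1.095 -1.354] rows>= 16 each [15.5  0.9 -1.8] [ 0.0856 -0.0684 -0.0846]
```

```bash
python3 -m handwheel '[[[15,1,0,0.0856,-0.0684,-0.0846],[15,1,0,0.0856,-0.0684,-0.0846],[15,1,0,0.0856,-0.0684,-0.0846],[15,1,0,0.0856,-0.0684,-0.0846],[15,1,0,0.0856,-0.0684,-0.0846],[15,1,0,0.0856,-0.0684,-0.0846],[15,1,0,0.0856,-0.0684,-0.0846],[15,1,0,0.0856,-0.0684,-0.0846]]]'
python3 -m handwheel '[[[15,1,0,0.0856,-0.0684,-0.0846],[15,1,0,0.0856,-0.0684,-0.0846],[15,1,0,0.0856,-0.0684,-0.0846],[15,1,0,0.0856,-0.0684,-0.0846],[15,1,0,0.0856,-0.0684,-0.0846],[15,1,0,0.0856,-0.0684,-0.0846],[15,1,0,0.0856,-0.0684,-0.0846],[15,1,0,0.0856,-0.0684,-0.0846],[0,0,0,0,0,0],[0,0,0,0,0,0]]]'
python3 - <<'E'
from h import *
pl,Rl=place(PEG[2],-1);rel(pl+[0,0,.1],Rl)
s=snapshot("scene");cv2.imwrite("pics/s6.png",cv2.resize(s["color"][120:320,230:480],None,fx=3,fy=3)[:,:,::-1])
print(ctrl.observe()["joint_positions"].round(2))
E
```

```text
clock: 13.8
tcp_pos: [0.56, -0.0902, 0.1856]
ee_rot: [2.752, -0.082, 0.923]
wrist_force: [0.3, 0.2, -2.2]
width: 0.0482
clock: 14.8
tcp_pos: [0.6348, -0.0951, 0.1719]
ee_rot: [2.893, -0.625, 0.372]
wrist_force: [0.0, 0.8, -0.6]
width: 0.0478
 shift [ 54.6  11.6 -28.7] turn [ 0.225 -0.207 -0.199] rows>= 3 each [18.2  3.9 -9.6] [ 0.075  -0.069  -0.0665]
[ 0.64  0.21 -0.6   2.19  0.69  0.14 -1.84]
```

View pics/s6.png

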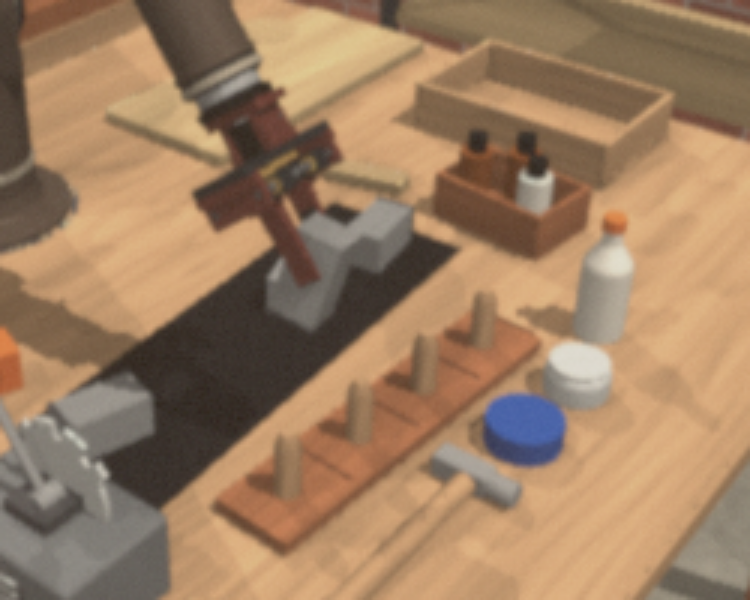

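The view shows the pot held at (310,270), half flipped and lifted clear of the rack. Joint 6 is at its lower limit (0.14) because the tool lies almost along the forearm. A heading off the radial direction avoids that, so this pot goes to the outer right peg at an oblique heading.

Run:
```python
from h import *
for psi in(-.5,-.7,-.9):
    pl,Rl=place(PEG[3],-1,psi=psi);rel(pl+[0,0,.1],Rl,say=psi)
```

```text
-0.5 shift [  44.1 -112.8  -29.2] turn [ 0.17  -0.26  -0.695] rows>= 6 each [  7.4 -18.8  -4.9] [ 0.0284 -0.0434 -0.1159]
-0.7 shift [  39.5 -119.6  -29.2] turn [ 0.145 -0.28  -0.894] rows>= 7 each [  5.6 -17.1  -4.2] [ 0.0208 -0.04   -0.1277]
-0.9 shift [  33.5 -125.3  -29.2] turn [ 0.119 -0.298 -1.092] rows>= 8 each [  4.2 -15.7  -3.7] [ 0.0148 -0.0372 -0.1365]
```

Run:
```python
from h import *
for psi in(.4,.6,.8):
    pl,Rl=place(PEG[2],-1,psi=psi);rel(pl+[0,0,.1],Rl,say=psi)
```

```text
0.4 shift [ 50.9  27.6 -29.2] turn [ 0.262 -0.157  0.198] rows>= 3 each [17.   9.2 -9.7] [ 0.0872 -0.0524  0.0659]
0.6 shift [ 47.   34.8 -29.2] turn [ 0.277 -0.131  0.396] rows>= 4 each [11.7  8.7 -7.3] [ 0.0694 -0.0328  0.099 ]
0.8 shift [ 41.6  41.1 -29.2] turn [ 0.292 -0.104  0.595] rows>= 5 each [ 8.3  8.2 -5.8] [ 0.0583 -0.0207  0.1189]
```

```bash
python3 -m handwheel '[[[8,6,0,0,0,0.13],[8,6,0,0,0,0.13],[8,6,0,0,0,0.13],[8,6,0,0.09,-0.04,0],[8,6,0,0.09,-0.04,0],[7,5,0,0.09,-0.04,0],[0,0,0,0,0,0],[0,0,0,0,0,0]]]'
python3 - <<'E'
from h import *
pl,Rl=place(PEG[2],-1,psi=.6);rel(pl+[0,0,.1],Rl)
print(ctrl.observe()["joint_positions"].round(2))
E
```

```text
clock: 15.65
tcp_pos: [0.6762, -0.0639, 0.1662]
ee_rot: [3.103, -0.865, 0.532]
wrist_force: [0.0, -0.6, -0.4]
width: 0.0476
 shift [  5.9   3.7 -23. ] turn [0.024 0.009 0.098] rows>= 1 each [  5.9   3.7 -23. ] [0.0242 0.0089 0.0977]
[ 1.29  0.72 -1.26  2.1   0.57  0.13 -1.23]
```

```bash
python3 -m handwheel '[[[6,4,-10,0.024,0.009,0.098],[0,0,-10,0,0,0],[0,0,0,0,0,0],[0,0,0,0,0,0]]]'
python3 - <<'E'
from h import *
pl,Rl=place(PEG[2],-1,psi=.6);rel(pl+[0,0,.1],Rl)
print(ctrl.observe()["joint_positions"].round(2))
o=ctrl.observe();R=Ro.from_euler("xyz",o["ee_rot"]).as_matrix();d=R[:,2]
# pot mouth axis = sinA d - cosA*(perp)  ; in tool frame
mt=Rl.T@np.array([0,0,-1]);print("mouth dir",(R@mt).round(3),"grasp",(np.array(o["tcp_pos"])-T*d).round(4))
s=snapshot("scene");cv2.imwrite("pics/s7.png",cv2.resize(s["color"][120:320,230:480],None,fx=2,fy=2)[:,:,::-1])
W=cloud(s);c=s["color"].astype(int);sat=c.max(2)-c.min(2)
m=(sat<35)&(W[...,2]>.09)&(W[...,2]<.24)&(abs(W[...,0]-.65)<.06)&(abs(W[...,1]+.08)<.07)&(c.max(2)>80)
P=W[m];print(len(P),P.min(0),P.max(0))
E
```

```text
clock: 16.05
tcp_pos: [0.6821, -0.0586, 0.1482]
ee_rot: [3.133, -0.87, 0.608]
wrist_force: [0.6, 0.5, -0.9]
width: 0.0478
 shift [-0.  -1.6 -5. ] turn [ 0.005  0.002 -0.002] rows>= 1 each [-0.  -1.6 -5. ] [ 0.0051  0.0023 -0.0016]
[ 1.31  0.88 -1.31  2.03  0.63  0.24 -1.14]
mouth dir [ 0.002 -0.005 -1.   ] grasp [ 0.648  -0.0818  0.183 ]
547 [ 0.5954194  -0.14760798  0.12394951] [ 0.68590278 -0.04935567  0.23952095]
```

View pics/s7.png

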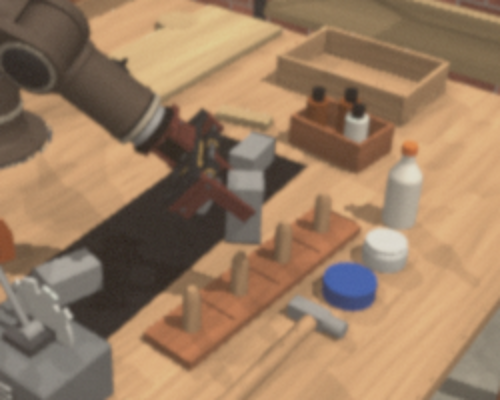

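The pot stands vertical with its mouth down at (245,205), above the second peg from the right. Lowering it.

```bash
python3 -m handwheel '[[[0,-2,-25,0.005,0.002,0],[0,0,-25,0,0,0],[0,0,0,0,0,0],[0,0,0,0,0,0]]]'
python3 -m handwheel '[[[0,0,-20,0,0,0],[0,0,-15,0,0,0],[0,0,-10,0,0,0],[0,0,-5,0,0,0],[0,0,0,0,0,0],[0,0,0,0,0,0]]]'
python3 - <<'E'
from h import *
pl,Rl=place(PEG[2],-1,psi=.6);rel(pl,Rl)
print(ctrl.observe()["joint_positions"].round(2))
E
```

```text
clock: 16.5
tcp_pos: [0.6825, -0.0617, 0.0987]
ee_rot: [-3.141, -0.872, 0.601]
wrist_force: [-0.1, 1.0, -1.0]
width: 0.048
clock: 17.1
tcp_pos: [0.683, -0.0623, 0.049]
ee_rot: [-3.138, -0.873, 0.598]
wrist_force: [0.4, 0.3, -1.4]
width: 0.0477
 shift [-0.9  2.1 -5.8] turn [-0.003  0.001 -0.   ] rows>= 1 each [-0.9  2.1 -5.8] [-0.0032  0.0009 -0.0002]
[ 1.23  1.02 -1.17  2.06  1.21  0.13 -1.59]
```

```bash
python3 -m handwheel '[[[0,2,-3,0,0,0],[0,0,-3,0,0,0],[0,0,-1,0,0,0],[0,0,0,0,0,0],[0,0,0,0,0,0]]]'
python3 -m handwheel '[[[0,0,0,0,0,0],[0,0,0,0,0,0],[0,0,0,0,0,0],[0,0,0,0,0,0]]]' 62 35
python3 - <<'E'
from h import *
o=ctrl.observe();print(o["joint_positions"].round(2),(-100*Ro.from_euler("xyz",o["ee_rot"]).as_matrix()[:,2]).round(1))
E
```

```text
clock: 17.6
tcp_pos: [0.6839, -0.0598, 0.0437]
ee_rot: [-3.14, -0.876, 0.599]
wrist_force: [-2.5, -1.9, 7.9]
width: 0.0479
clock: 18.0
tcp_pos: [0.6822, -0.0601, 0.0403]
ee_rot: [-3.135, -0.872, 0.595]
wrist_force: [-0.2, 0.0, -0.0]
width: 0.0619
[ 1.23  1.04 -1.16  2.06  1.33  0.13 -1.7 ] [-63.  -43.5  64.3]
```

```bash
python3 -m handwheel '[[[-19,-13,19,0,0,0],[-25,-17,26,0,0,0],[-25,-17,26,0,0,0],[-25,-17,35,0,0,0],[-15,0,45,0,0,0],[-10,0,48,0,0,0],[0,0,0,0,0,0],[0,0,0,0,0,0]]]' 70
python3 - <<'E'
from h import *
s=snapshot("top");W=cloud(s)
for p in pots(s,W): print(p)
Q=W[140:200,255:390].reshape(-1,3);P=Q[(Q[:,2]>.1)&(Q[:,2]<.12)&(Q[:,0]>.6)&(Q[:,0]<.7)];print("standing",len(P), np.median(P,0),cv2.minAreaRect((P[:,:2]*1e3).astype(np.float32)) if len(P) else "")
o=ctrl.observe();print(o["tcp_pos"],o["ee_rot"],o["joint_positions"].round(2))
pg,Rg=grasp((.4405,.0925),.302,1); rel(pg-.08*Rg[:,2]+[0,0,.1],Rg)
Rv=np.column_stack([[0,1,0],[1,0,0],[0,0,-1.]]);rel(pg+[0,0,.25],Rv,say="vertical first")
E
```

```text
clock: 18.8
tcp_pos: [0.5809, -0.1193, 0.1735]
ee_rot: [-3.13, -0.855, 0.598]
wrist_force: [-0.5, -0.2, 0.1]
width: 0.0698
(array([452.5, 229.9]), array([49.8, 90.3]), 0.153, np.int32(340), 0.0465)
(array([440.1,  92.4]), array([48.1, 89.9]), 0.304, np.int32(333), 0.0467)
(array([ 439.5, -227.7]), array([48.8, 88.9]), -0.281, np.int32(219), 0.0469)
standing 178 [ 0.6511244  -0.08194458  0.10642902] ((651.219970703125, -82.44609069824219), (48.775123596191406, 48.54925537109375), 34.906681060791016)
[ 0.5807861  -0.11872827  0.17311374] [-3.12798023 -0.85566267  0.5979453 ] [ 1.64  0.87 -1.46  2.11  0.34  0.4  -0.78]
 shift [-130.8  180.9  -25.2] turn [-0.161  0.045  1.263] rows>= 9 each [-14.5  20.1  -2.8] [-0.0179  0.005   0.1403]
vertical first shift [-146.2  230.1   63.6] turn [-0.791  0.403  0.905] rows>= 9 each [-16.2  25.6   7.1] [-0.0879  0.0448  0.1006]
```

The first pot stands at (651,-82) mm with its top at 106 mm, so it is fully down. Next is the left inner pot, turning the tool back to vertical on the way.

```bash
python3 -m handwheel '[[[-16,25,7,-0.0879,0.0448,0.1006],[-16,25,7,-0.0879,0.0448,0.1006],[-16,25,7,-0.0879,0.0448,0.1006],[-16,25,7,-0.0879,0.0448,0.1006],[-16,25,7,-0.0879,0.0448,0.1006],[-16,25,7,-0.0879,0.0448,0.1006],[-16,25,7,-0.0879,0.0448,0.1006],[-16,25,7,-0.0879,0.0448,0.1006],[-16,25,7,-0.0879,0.0448,0.1006],[0,0,0,0,0,0],[0,0,0,0,0,0]]]'
python3 - <<'E'
from h import *
o=ctrl.observe();print(o["joint_positions"].round(2))
pg,Rg=grasp((.4403,.0925),.303,1); rel(pg-.08*Rg[:,2]+[0,0,.04],Rg)
E
```

```text
clock: 19.95
tcp_pos: [0.4375, 0.1075, 0.2357]
ee_rot: [3.14, -0.006, 1.571]
wrist_force: [0.6, -0.4, -0.4]
width: 0.0704
[ 0.81  0.3  -1.35  1.87  0.31  1.21 -0.64]
 shift [  12.3  -45.3 -147.8] turn [0.688 0.107 0.291] rows>= 6 each [  2.   -7.6 -24.6] [0.1147 0.0178 0.0484]
```

```bash
python3 -m handwheel '[[[2,-8,-10,0.1147,0.0178,0.0484],[2,-8,-10,0.1147,0.0178,0.0484],[2,-8,-25,0.1147,0.0178,0.0484],[2,-7,-33,0.1147,0.0178,0.0484],[2,-7,-35,0.1147,0.0178,0.0484],[2,-7,-35,0.1147,0.0178,0.0484],[0,0,0,0,0,0],[0,0,0,0,0,0]]]'
python3 - <<'E'
from h import *
o=ctrl.observe();print(o["joint_positions"].round(2))
pg,Rg=grasp((.4403,.0925),.303,1); rel(pg-.08*Rg[:,2],Rg);rel(pg,Rg,pg-.08*Rg[:,2],Rg)
E
```

```text
clock: 20.75
tcp_pos: [0.449, 0.0595, 0.0867]
ee_rot: [-3.132, -0.708, 1.856]
wrist_force: [-0.4, 1.7, 1.6]
width: 0.0701
[ 1.09  0.98 -1.28  1.88  0.26  1.08  0.06]
 shift [  0.7   2.7 -38.8] turn [-0.005 -0.009  0.011] rows>= 1 each [  0.7   2.7 -38.8] [-0.0054 -0.0091  0.0113]
 shift [-15.4  49.2 -61.2] turn [0. 0. 0.] rows>= 2 each [ -7.7  24.6 -30.6] [0. 0. 0.]
```

```bash
python3 -m handwheel '[[[1,3,-39,-0.005,-0.009,0.011],[-5,16,-20,0,0,0],[-5,17,-21,0,0,0],[-5,16,-20,0,0,0],[0,0,0,0,0,0],[0,0,0,0,0,0]]]'
python3 -m handwheel '[[[0,0,0,0,0,0],[0,0,0,0,0,0],[0,0,0,0,0,0],[0,0,0,0,0,0],[0,0,0,0,0,0]]]' 30 35
python3 -m handwheel '[[[0,0,25,0,0,0],[0,0,45,0,0,0],[0,0,45,0,0,0],[0,0,45,0,0,0],[0,0,40,0,0,0],[0,0,0,0,0,0]]]'
python3 - <<'E'
from h import *
print(ctrl.observe()["joint_positions"].round(2))
for psi in(-.5,-.7,-.9):
  pl,Rl=place((.656,.0203),1,psi=psi);rel(pl+[0,0,.11],Rl,say=psi)
E
```

```text
clock: 21.35
tcp_pos: [0.4375, 0.111, -0.0088]
ee_rot: [3.133, -0.685, 1.886]
wrist_force: [1.4, 0.5, -0.5]
width: 0.0699
clock: 21.85
tcp_pos: [0.4366, 0.1117, -0.011]
ee_rot: [3.137, -0.692, 1.881]
wrist_force: [-0.2, -6.3, 8.8]
width: 0.048
clock: 22.45
tcp_pos: [0.4377, 0.113, 0.1926]
ee_rot: [3.13, -0.69, 1.887]
wrist_force: [1.0, 0.6, -1.9]
width: 0.0479
[ 1.09  0.81 -1.42  1.87  0.12  1.14 -0.01]
-0.5 shift [ 254.5 -112.5  -39.4] turn [-1.233 -1.008  0.591] rows>= 12 each [21.2 -9.4 -3.3] [-0.1027 -0.084   0.0493]
-0.7 shift [ 249.9 -119.3  -39.4] turn [-1.315 -0.872  0.435] rows>= 12 each [20.8 -9.9 -3.3] [-0.1096 -0.0726  0.0363]
-0.9 shift [ 243.9 -125.1  -39.4] turn [-1.387 -0.732  0.278] rows>= 11 each [ 22.2 -11.4  -3.6] [-0.1261 -0.0665  0.0253]
```

```bash
python3 -m handwheel '[[[21,-10,0,-0.1096,-0.0726,0.0363],[21,-10,0,-0.1096,-0.0726,0.0363],[21,-10,0,-0.1096,-0.0726,0.0363],[21,-10,0,-0.1096,-0.0726,0.0363],[21,-10,0,-0.1096,-0.0726,0.0363],[21,-10,0,-0.1096,-0.0726,0.0363]]]'
python3 -m handwheel '[[[21,-10,0,-0.1096,-0.0726,0.0363],[21,-10,0,-0.1096,-0.0726,0.0363],[21,-10,0,-0.1096,-0.0726,0.0363],[21,-10,0,-0.1096,-0.0726,0.0363],[21,-10,0,-0.1096,-0.0726,0.0363],[21,-10,0,-0.1096,-0.0726,0.0363],[0,0,0,0,0,0],[0,0,0,0,0,0]]]'
python3 - <<'E'
from h import *
print(ctrl.observe()["joint_positions"].round(2))
for psi in(-.5,-.7,-.9):
  pl,Rl=place((.656,.0203),1,psi=psi);rel(pl+[0,0,.11],Rl,say=psi)
E
```

```text
clock: 23.05
tcp_pos: [0.5627, 0.0518, 0.1885]
ee_rot: [3.025, 0.093, 2.15]
wrist_force: [-0.9, 0.5, -1.5]
width: 0.0478
clock: 23.85
tcp_pos: [0.6866, -0.0069, 0.1864]
ee_rot: [-3.138, 0.863, 2.439]
wrist_force: [0.3, -0.7, -1.0]
width: 0.0478
[ 0.19  0.52 -0.87  2.    1.47  1.2  -0.63]
-0.5 shift [  5.7   7.4 -33.1] turn [-0.002 -0.008  0.206] rows>= 2 each [  2.8   3.7 -16.6] [-0.0012 -0.004   0.1028]
-0.7 shift [  1.    0.6 -33.1] turn [-0.003 -0.008  0.006] rows>= 1 each [  1.    0.6 -33.1] [-0.0032 -0.0077  0.0055]
-0.9 shift [ -4.9  -5.1 -33.1] turn [-0.004 -0.007 -0.194] rows>= 2 each [ -2.4  -2.6 -16.6] [-0.002  -0.0037 -0.0972]
```

```bash
python3 -m handwheel '[[[1,1,-25,-0.003,-0.008,0.006],[0,0,-25,0,0,0],[0,0,-25,0,0,0],[0,0,-20,0,0,0],[0,0,-20,0,0,0],[0,0,-10,0,0,0],[0,0,-8,0,0,0],[0,0,0,0,0,0],[0,0,0,0,0,0]]]'
python3 - <<'E'
from h import *
pl,Rl=place((.656,.0203),1,psi=-.7);rel(pl,Rl)
E
```

```text
clock: 24.75
tcp_pos: [0.6882, -0.0067, 0.0551]
ee_rot: [3.138, 0.873, 2.438]
wrist_force: [-5.0, 2.9, -4.9]
width: 0.0481
 shift [ -0.6   0.4 -11.9] turn [0.    0.003 0.001] rows>= 1 each [ -0.6   0.4 -11.9] [0.     0.0034 0.0009]
```

```bash
python3 -m handwheel '[[[0,0,-5,0,0,0],[0,0,-4,0,0,0],[0,0,0,0,0,0],[0,0,0,0,0,0]]]'
python3 -m handwheel '[[[0,0,-3,0,0,0],[0,0,-2,0,0,0],[0,0,0,0,0,0],[0,0,0,0,0,0]]]'
```

```text
clock: 25.15
tcp_pos: [0.6889, -0.0057, 0.0471]
ee_rot: [3.136, 0.875, 2.438]
wrist_force: [-3.4, 4.5, -1.9]
width: 0.0483
clock: 25.55
tcp_pos: [0.6893, -0.0056, 0.0459]
ee_rot: [3.135, 0.881, 2.438]
wrist_force: [-18.5, 7.7, 21.1]
width: 0.0474
```

```bash
python3 -m handwheel '[[[0,0,0,0,0,0],[0,0,0,0,0,0],[0,0,0,0,0,0],[0,0,0,0,0,0]]]' 62 35
python3 -m handwheel '[[[-17,15,19,0,0,0],[-23,19,26,0,0,0],[-23,19,26,0,0,0],[-23,19,35,0,0,0],[-15,0,45,0,0,0],[-10,0,48,0,0,0],[0,0,0,0,0,0],[0,0,0,0,0,0]]]' 70
python3 - <<'E'
from h import *
s=snapshot("top");W=cloud(s);save(s,"t8")
for p in pots(s,W): print(p)
Q=W[140:200,255:390].reshape(-1,3)
for y in(-.083,.02):
  P=Q[(Q[:,2]>.095)&(Q[:,2]<.14)&(Q[:,0]>.6)&(Q[:,0]<.7)&(abs(Q[:,1]-y)<.045)];print("standing",len(P), np.median(P,0),P[:,2].std(),cv2.minAreaRect((P[:,:2]*1e3).astype(np.float32)) if len(P) else "")
o=ctrl.observe();print(o["joint_positions"].round(2))
pg,Rg=grasp((.4395,-.228),-.276,-1); rel(pg-.08*Rg[:,2]+[0,0,.05],Rg)
Rv=np.column_stack([[0,1,0],[1,0,0],[0,0,-1.]]);rel(pg+[0,0,.22],Rv,say="vertical first")
E
```

```text
clock: 25.95
tcp_pos: [0.6891, -0.0075, 0.0417]
ee_rot: [3.138, 0.877, 2.438]
wrist_force: [0.1, 0.2, -0.3]
width: 0.062
clock: 26.75
tcp_pos: [0.5782, 0.065, 0.242]
ee_rot: [3.135, 0.879, 2.436]
wrist_force: [-0.4, 0.5, -0.9]
width: 0.0699
(array([445.3, 219. ]), array([30.3, 71.3]), 0.153, np.int32(110), 0.046)
(array([ 439.8, -228. ]), array([49. , 89.6]), -0.276, np.int32(335), 0.0469)
standing 189 [ 0.65002626 -0.08179299  0.10613745] 0.0030502958461759537 ((651.4287719726562, -82.65406036376953), (49.353031158447266, 49.09544372558594), 35.9290885925293)
standing 186 [0.65788002 0.01545775 0.10626825] 0.003523816546230887 ((659.26171875, 15.3675537109375), (48.394649505615234, 48.202701568603516), 51.304229736328125)
[ 0.1   0.36 -1.01  2.09  1.26  1.32 -0.69]
 shift [-129.7 -261.9 -142.5] turn [ 0.178  0.057 -1.142] rows>= 8 each [-16.2 -32.7 -17.8] [ 0.0223  0.0071 -0.1428]
vertical first shift [-143.8 -311.5  -33.7] turn [ 0.819  0.383 -0.811] rows>= 9 each [-16.  -34.6  -3.7] [ 0.091   0.0425 -0.0901]
```

Both pots on pegs have level tops at 106 mm. Next is the right outer pot.

```bash
python3 -m handwheel '[[[-16,-34,-3,0.091,0.0425,-0.0901],[-16,-34,-3,0.091,0.0425,-0.0901],[-16,-34,-3,0.091,0.0425,-0.0901],[-16,-34,-3,0.091,0.0425,-0.0901],[-16,-34,-3,0.091,0.0425,-0.0901],[-16,-34,-3,0.091,0.0425,-0.0901],[-16,-34,-3,0.091,0.0425,-0.0901],[-16,-34,-3,0.091,0.0425,-0.0901],[-16,-34,-3,0.091,0.0425,-0.0901],[0,0,0,0,0,0],[0,0,0,0,0,0]]]'
python3 - <<'E'
from h import *
o=ctrl.observe();print(o["joint_positions"].round(2))
pg,Rg=grasp((.4397,-.228),-.276,-1); rel(pg-.08*Rg[:,2]+[0,0,.04],Rg)
E
```

```text
clock: 27.9
tcp_pos: [0.4324, -0.2421, 0.2108]
ee_rot: [-3.139, -0.005, 1.567]
wrist_force: [-0.4, 1.3, -0.7]
width: 0.0698
[ 1.1   0.27 -0.82  1.82  0.21  1.14  0.21]
 shift [  16.    44.7 -122.9] turn [-0.7    0.096 -0.26 ] rows>= 6 each [  2.7   7.4 -20.5] [-0.1167  0.016  -0.0434]
```

```bash
python3 -m handwheel '[[[3,8,-5,-0.1167,0.016,-0.0434],[3,8,-5,-0.1167,0.016,-0.0434],[3,7,-20,-0.1167,0.016,-0.0434],[3,7,-28,-0.1167,0.016,-0.0434],[2,7,-32,-0.1167,0.016,-0.0434],[2,7,-32,-0.1167,0.016,-0.0434],[0,0,0,0,0,0],[0,0,0,0,0,0]]]'
python3 - <<'E'
from h import *
o=ctrl.observe();print(o["joint_positions"].round(2))
pg,Rg=grasp((.4397,-.228),-.276,-1); rel(pg-.08*Rg[:,2],Rg);rel(pg,Rg,pg-.08*Rg[:,2],Rg)
E
```

```text
clock: 28.7
tcp_pos: [0.4472, -0.1961, 0.0966]
ee_rot: [-3.119, 0.662, 1.332]
wrist_force: [0.1, -0.1, 1.1]
width: 0.0701
[ 0.35  0.54 -0.67  1.99  0.9   1.33 -1.07]
 shift [  1.2  -1.4 -48.7] turn [-0.041 -0.007 -0.023] rows>= 2 each [  0.6  -0.7 -24.3] [-0.0206 -0.0037 -0.0115]
 shift [-14.  -49.6 -61.2] turn [0. 0. 0.] rows>= 2 each [ -7.  -24.8 -30.6] [0. 0. 0.]
```

```bash
python3 -m handwheel '[[[1,-1,-48,-0.041,-0.007,-0.023],[-5,-16,-20,0,0,0],[-5,-17,-21,0,0,0],[-4,-17,-20,0,0,0],[0,0,0,0,0,0],[0,0,0,0,0,0]]]'
python3 -m handwheel '[[[0,0,0,0,0,0],[0,0,0,0,0,0],[0,0,0,0,0,0],[0,0,0,0,0,0],[0,0,0,0,0,0]]]' 30 35
python3 -m handwheel '[[[0,0,25,0,0,0],[0,0,45,0,0,0],[0,0,45,0,0,0],[0,0,45,0,0,0],[0,0,40,0,0,0],[0,0,0,0,0,0]]]'
python3 - <<'E'
from h import *
print(ctrl.observe()["joint_positions"].round(2))
for psi in(.5,.7,.9):
  pl,Rl=place((.646,-.188),-1,psi=psi);rel(pl+[0,0,.11],Rl,say=psi)
E
```

```text
clock: 29.3
tcp_pos: [0.4352, -0.2511, -0.0073]
ee_rot: [3.128, 0.7, 1.276]
wrist_force: [-0.2, -0.3, 0.3]
width: 0.0699
clock: 29.8
tcp_pos: [0.4354, -0.2498, -0.0088]
ee_rot: [3.131, 0.701, 1.281]
wrist_force: [0.5, 1.4, 7.7]
width: 0.048
clock: 30.4
tcp_pos: [0.437, -0.2497, 0.195]
ee_rot: [3.122, 0.7, 1.275]
wrist_force: [1.0, 0.3, -1.9]
width: 0.0483
[ 0.44  0.38 -0.66  1.95  0.85  1.4  -0.89]
0.5 shift [245.2  81.5 -41.8] turn [ 1.257 -0.995 -0.604] rows>= 12 each [20.4  6.8 -3.5] [ 0.1048 -0.0829 -0.0503]
0.7 shift [240.6  88.3 -41.8] turn [ 1.338 -0.856 -0.448] rows>= 12 each [20.   7.4 -3.5] [ 0.1115 -0.0714 -0.0374]
0.9 shift [234.7  94.  -41.8] turn [ 1.408 -0.714 -0.292] rows>= 12 each [19.6  7.8 -3.5] [ 0.1173 -0.0595 -0.0243]
```

```bash
python3 -m handwheel '[[[20,7,0,0.1048,-0.0829,-0.0503],[20,7,0,0.1048,-0.0829,-0.0503],[20,7,0,0.1048,-0.0829,-0.0503],[20,7,0,0.1048,-0.0829,-0.0503],[20,7,0,0.1048,-0.0829,-0.0503],[20,7,0,0.1048,-0.0829,-0.0503]]]'
python3 -m handwheel '[[[20,7,0,0.1048,-0.0829,-0.0503],[20,7,0,0.1048,-0.0829,-0.0503],[20,7,0,0.1048,-0.0829,-0.0503],[20,7,0,0.1048,-0.0829,-0.0503],[20,7,0,0.1048,-0.0829,-0.0503],[20,7,0,0.1048,-0.0829,-0.0503],[0,0,0,0,0,0],[0,0,0,0,0,0]]]'
python3 - <<'E'
from h import *
print(ctrl.observe()["joint_positions"].round(2))
for psi in(.3,.5,.7):
  pl,Rl=place((.646,-.188),-1,psi=psi);rel(pl+[0,0,.11],Rl,say=psi)
E
```

```text
clock: 31.0
tcp_pos: [0.5555, -0.2079, 0.19]
ee_rot: [2.975, -0.089, 0.908]
wrist_force: [0.2, 0.8, -2.8]
width: 0.0482
clock: 31.8
tcp_pos: [0.6734, -0.1657, 0.1887]
ee_rot: [-3.135, -0.868, 0.505]
wrist_force: [0.2, 0.3, -0.3]
width: 0.0478
[ 1.37  0.68 -1.12  1.94 -0.35  0.36 -0.24]
0.3 shift [ 12.  -10.1 -35.5] turn [-0.003 -0.004 -0.21 ] rows>= 2 each [  6.   -5.1 -17.7] [-0.0014 -0.0021 -0.1048]
0.5 shift [  8.8  -2.5 -35.5] turn [-0.002 -0.004 -0.01 ] rows>= 1 each [  8.8  -2.5 -35.5] [-0.0023 -0.0043 -0.0096]
0.7 shift [  4.2   4.3 -35.5] turn [-0.002 -0.005  0.19 ] rows>= 2 each [  2.1   2.1 -17.7] [-0.0009 -0.0023  0.0952]
```

```bash
python3 -m handwheel '[[[9,-2,-5,-0.002,-0.004,-0.01],[0,0,-20,0,0,0],[0,0,-25,0,0,0],[0,0,-25,0,0,0],[0,0,-20,0,0,0],[0,0,-20,0,0,0],[0,0,-10,0,0,0],[0,0,-8,0,0,0],[0,0,0,0,0,0],[0,0,0,0,0,0]]]'
python3 - <<'E'
from h import *
print(ctrl.observe()["joint_positions"].round(2))
pl,Rl=place((.646,-.188),-1,psi=.5);rel(pl,Rl)
E
```

```text
clock: 32.8
tcp_pos: [0.6839, -0.1689, 0.0578]
ee_rot: [3.131, -0.87, 0.507]
wrist_force: [-4.3, -3.2, -4.5]
width: 0.048
[ 1.29  0.91 -1.02  1.99 -0.3   0.13 -0.1 ]
 shift [ -1.7   0.7 -14.6] turn [0.006 0.003 0.001] rows>= 1 each [ -1.7   0.7 -14.6] [0.0063 0.0028 0.001 ]
```

```bash
python3 -m handwheel '[[[-2,0,-4,0,0,0],[-1,0,-4,0,0,0],[0,0,0,0,0,0],[0,0,0,0,0,0]]]'
python3 -m handwheel '[[[0,0,-3,0,0,0],[0,0,-2,0,0,0],[0,0,0,0,0,0],[0,0,0,0,0,0]]]'
python3 - <<'E'
from h import *
print(ctrl.observe()["joint_positions"].round(3))
pl,Rl=place((.646,-.188),-1,psi=.5);rel(pl,Rl)
E
```

```text
clock: 33.2
tcp_pos: [0.6815, -0.1678, 0.0506]
ee_rot: [3.133, -0.873, 0.506]
wrist_force: [0.6, -1.0, -1.3]
width: 0.048
clock: 33.6
tcp_pos: [0.681, -0.1681, 0.0449]
ee_rot: [3.135, -0.873, 0.503]
wrist_force: [0.6, 0.7, -1.0]
width: 0.0481
[ 1.26   0.909 -0.969  2.003 -0.675  0.128  0.269]
 shift [ 1.2 -0.1 -1.7] turn [0.002 0.004 0.001] rows>= 1 each [ 1.2 -0.1 -1.7] [0.0024 0.0038 0.0014]
```

```bash
python3 -m handwheel '[[[0,0,-2,0,0,0],[0,0,-1,0,0,0],[0,0,0,0,0,0],[0,0,0,0,0,0]]]'
python3 -m handwheel '[[[0,0,0,0,0,0],[0,0,0,0,0,0],[0,0,0,0,0,0],[0,0,0,0,0,0]]]' 62 35
python3 -m handwheel '[[[-20,-11,19,0,0,0],[-27,-15,26,0,0,0],[-27,-15,26,0,0,0],[-27,-15,35,0,0,0],[-15,0,45,0,0,0],[-10,20,40,0,0,0],[0,0,0,0,0,0],[0,0,0,0,0,0]]]' 70
python3 - <<'E'
from h import *
s=snapshot("top");W=cloud(s);save(s,"t9")
for p in pots(s,W): print(p)
Q=W[140:200,255:390].reshape(-1,3)
for y in(-.188,-.083,.02):
  P=Q[(Q[:,2]>.095)&(Q[:,2]<.14)&(Q[:,0]>.6)&(Q[:,0]<.7)&(abs(Q[:,1]-y)<.045)];print("standing",len(P), np.median(P,0),P[:,2].std(),cv2.minAreaRect((P[:,:2]*1e3).astype(np.float32)) if len(P) else "")
o=ctrl.observe();print(o["joint_positions"].round(2))
pg,Rg=grasp((.4525,.230),.155,1)
Rv=np.column_stack([[0,1,0],[1,0,0],[0,0,-1.]]);rel(pg+[0,0,.22],Rv,say="vertical first")
E
```

```text
clock: 34.0
tcp_pos: [0.6807, -0.1681, 0.0415]
ee_rot: [3.137, -0.873, 0.502]
wrist_force: [-0.7, 0.4, -1.1]
width: 0.0483
clock: 34.4
tcp_pos: [0.6807, -0.1682, 0.0415]
ee_rot: [3.136, -0.873, 0.502]
wrist_force: [-0.1, 0.5, 0.1]
width: 0.0619
clock: 35.2
tcp_pos: [0.5545, -0.2047, 0.2327]
ee_rot: [3.132, -0.871, 0.505]
wrist_force: [0.2, 0.3, -0.9]
width: 0.0702
(array([452.6, 230.3]), array([49., 92.]), 0.149, np.int32(338), 0.0468)
standing 189 [ 0.64684664 -0.18597798  0.10689276] 0.0032224378227261657 ((648.3208618164062, -187.12423706054688), (49.110130310058594, 50.48353958129883), 28.73593521118164)
standing 186 [ 0.6508687  -0.08189394  0.10653265] 0.0030374683349798544 ((651.2572631835938, -82.42066955566406), (50.26475524902344, 48.50395965576172), 34.29764175415039)
standing 190 [0.6580002  0.01535677 0.10641118] 0.0036692401723159448 ((659.235107421875, 15.319543838500977), (48.84760665893555, 49.547462463378906), 52.30133056640625)
[ 1.63  0.43 -1.04  2.06 -0.77  0.63  0.21]
vertical first shift [-104.9  454.2  -25.2] turn [-0.782  0.47   1.   ] rows>= 10 each [-10.5  45.4  -2.5] [-0.0782  0.047   0.1   ]
```

Three are down with tops at 106–107 mm. Last is the left outer pot.

```bash
python3 -m handwheel '[[[-10,41,-2,-0.0711,0.0427,0.0909],[-10,41,-2,-0.0711,0.0427,0.0909],[-10,41,-2,-0.0711,0.0427,0.0909],[-10,41,-2,-0.0711,0.0427,0.0909],[-10,41,-2,-0.0711,0.0427,0.0909],[-10,41,-2,-0.0711,0.0427,0.0909],[-10,41,-2,-0.0711,0.0427,0.0909],[-10,41,-2,-0.0711,0.0427,0.0909],[-10,41,-2,-0.0711,0.0427,0.0909],[-10,41,-2,-0.0711,0.0427,0.0909],[-5,44,-2,-0.0711,0.0427,0.0909],[0,0,0,0,0,0]]]'
python3 - <<'E'
from h import *
o=ctrl.observe();print(o["joint_positions"].round(2),o["tcp_pos"])
pg,Rg=grasp((.4525,.230),.152,1); rel(pg-.08*Rg[:,2]+[0,0,.04],Rg)
E
```

```text
clock: 36.45
tcp_pos: [0.4485, 0.2427, 0.21]
ee_rot: [3.135, -0.041, 1.553]
wrist_force: [-0.6, 0.7, -0.8]
width: 0.0705
[ 0.32  0.36 -1.11  1.81  0.33  1.15 -0.91] [0.44849831 0.2427135  0.21001962]
 shift [   8.8  -44.1 -122.1] turn [0.658 0.05  0.166] rows>= 5 each [  1.8  -8.8 -24.4] [0.1317 0.01   0.0333]
```

```bash
python3 -m handwheel '[[[2,-9,-10,0.1317,0.01,0.0333],[2,-9,-15,0.1317,0.01,0.0333],[2,-9,-27,0.1317,0.01,0.0333],[2,-9,-35,0.1317,0.01,0.0333],[1,-8,-35,0.1317,0.01,0.0333],[0,0,0,0,0,0],[0,0,0,0,0,0],[0,0,0,0,0,0]]]'
python3 - <<'E'
from h import *
s=snapshot("top");W=cloud(s)
for p in pots(s,W): print(p)
o=ctrl.observe();print(o["joint_positions"].round(2))
pg,Rg=grasp((.4525,.230),.152,1); rel(pg-.08*Rg[:,2],Rg);rel(pg,Rg,pg-.08*Rg[:,2],Rg)
E
```

```text
clock: 37.25
tcp_pos: [0.4619, 0.1896, 0.0931]
ee_rot: [-3.135, -0.681, 1.699]
wrist_force: [-0.2, 1.0, 0.4]
width: 0.0699
(array([452.4, 229.9]), array([49.2, 90.5]), 0.137, np.int32(337), 0.0466)
[ 0.9   0.83 -1.24  2.01  0.15  0.75 -0.16]
 shift [ -5.    9.3 -45.8] turn [0.022 0.    0.018] rows>= 1 each [ -5.    9.3 -45.8] [0.0224 0.0003 0.0182]
 shift [ -7.8  50.9 -61.2] turn [0. 0. 0.] rows>= 2 each [ -3.9  25.5 -30.6] [0. 0. 0.]
```

```bash
python3 -m handwheel '[[[-5,9,-45,0.022,0,0.018],[-2,17,-20,0,0,0],[-3,17,-21,0,0,0],[-3,17,-20,0,0,0],[0,0,0,0,0,0],[0,0,0,0,0,0]]]'
python3 -m handwheel '[[[0,0,0,0,0,0],[0,0,0,0,0,0],[0,0,0,0,0,0],[0,0,0,0,0,0],[0,0,0,0,0,0]]]' 30 35
python3 -m handwheel '[[[0,0,25,0,0,0],[0,0,45,0,0,0],[0,0,45,0,0,0],[0,0,45,0,0,0],[0,0,40,0,0,0],[0,0,0,0,0,0]]]'
python3 - <<'E'
from h import *
print(ctrl.observe()["joint_positions"].round(2))
for psi in(-.3,-.5,-.7):
  pl,Rl=place((.661,.1257),1,psi=psi);rel(pl+[0,0,.11],Rl,say=psi)
E
```

```text
clock: 37.9
tcp_pos: [0.4501, 0.2481, -0.0124]
ee_rot: [3.141, -0.699, 1.724]
wrist_force: [-0.6, 0.2, 0.3]
width: 0.0702
clock: 38.4
tcp_pos: [0.4497, 0.2477, -0.0145]
ee_rot: [-3.135, -0.706, 1.714]
wrist_force: [-0.6, -7.3, 10.4]
width: 0.0478
clock: 39.0
tcp_pos: [0.4503, 0.2488, 0.189]
ee_rot: [-3.141, -0.705, 1.719]
wrist_force: [0.4, -0.6, -1.9]
width: 0.0479
[ 0.9   0.73 -1.39  1.97  0.04  0.83 -0.24]
-0.3 shift [ 250.1 -135.4  -35.8] turn [-1.249 -1.072  0.872] rows>= 13 each [ 19.2 -10.4  -2.8] [-0.096  -0.0825  0.067 ]
-0.5 shift [ 246.9 -142.9  -35.8] turn [-1.331 -0.929  0.719] rows>= 13 each [ 19.  -11.   -2.8] [-0.1024 -0.0715  0.0553]
-0.7 shift [ 242.3 -149.8  -35.8] turn [-1.401 -0.783  0.564] rows>= 12 each [ 20.2 -12.5  -3. ] [-0.1167 -0.0652  0.047 ]
```

```bash
python3 -m handwheel '[[[20,-12,0,-0.1167,-0.0652,0.047],[20,-12,0,-0.1167,-0.0652,0.047],[20,-12,0,-0.1167,-0.0652,0.047],[20,-12,0,-0.1167,-0.0652,0.047],[20,-12,0,-0.1167,-0.0652,0.047],[20,-12,0,-0.1167,-0.0652,0.047]]]'
python3 -m handwheel '[[[20,-13,0,-0.1167,-0.0652,0.047],[20,-13,0,-0.1167,-0.0652,0.047],[20,-13,0,-0.1167,-0.0652,0.047],[20,-13,0,-0.1167,-0.0652,0.047],[20,-13,0,-0.1167,-0.0652,0.047],[20,-13,0,-0.1167,-0.0652,0.047],[0,0,0,0,0,0],[0,0,0,0,0,0]]]'
python3 - <<'E'
from h import *
print(ctrl.observe()["joint_positions"].round(2))
for psi in(-.5,-.7):
  pl,Rl=place((.661,.1257),1,psi=psi);rel(pl+[0,0,.11],Rl,say=psi)
E
```

```text
clock: 39.6
tcp_pos: [0.5694, 0.1751, 0.1847]
ee_rot: [2.994, 0.086, 2.066]
wrist_force: [-0.1, -1.0, -1.4]
width: 0.048
clock: 40.4
tcp_pos: [0.6871, 0.0986, 0.1827]
ee_rot: [-3.138, 0.865, 2.438]
wrist_force: [-0.7, 0.1, -0.9]
width: 0.0476
[-0.1   0.56 -0.74  1.89  1.37  1.28 -0.67]
-0.5 shift [ 10.1   7.3 -29.5] turn [-0.001 -0.006  0.207] rows>= 2 each [  5.1   3.6 -14.8] [-0.0006 -0.0031  0.1033]
-0.7 shift [  5.5   0.5 -29.5] turn [-0.002 -0.006  0.007] rows>= 1 each [  5.5   0.5 -29.5] [-0.0017 -0.006   0.0066]
```

```bash
python3 -m handwheel '[[[5,0,-5,-0.002,-0.006,0.007],[0,0,-20,0,0,0],[0,0,-25,0,0,0],[0,0,-25,0,0,0],[0,0,-20,0,0,0],[0,0,-20,0,0,0],[0,0,-10,0,0,0],[0,0,-4,0,0,0],[0,0,0,0,0,0],[0,0,0,0,0,0]]]'
python3 -m handwheel '[[[0,0,-4,0,0,0],[0,0,-3,0,0,0],[0,0,0,0,0,0],[0,0,0,0,0,0]]]'
python3 - <<'E'
from h import *
pl,Rl=place((.661,.1257),1,psi=-.7);rel(pl,Rl)
E
```

```text
clock: 41.4
tcp_pos: [0.6938, 0.0983, 0.0569]
ee_rot: [3.137, 0.876, 2.438]
wrist_force: [0.3, 0.1, -2.1]
width: 0.0478
clock: 41.8
tcp_pos: [0.6933, 0.0983, 0.0488]
ee_rot: [3.139, 0.876, 2.44]
wrist_force: [0.3, 0.0, -1.8]
width: 0.0481
 shift [-0.7  0.8 -5.6] turn [ 0.002  0.005 -0.001] rows>= 1 each [-0.7  0.8 -5.6] [ 0.002   0.0049 -0.0007]
```

```bash
python3 -m handwheel '[[[0,0,-3,0,0,0],[0,0,-2,0,0,0],[0,0,-1,0,0,0],[0,0,0,0,0,0],[0,0,0,0,0,0]]]'
python3 -m handwheel '[[[0,0,0,0,0,0],[0,0,0,0,0,0],[0,0,0,0,0,0],[0,0,0,0,0,0]]]' 62 35
python3 -m handwheel '[[[-17,15,19,0,0,0],[-23,19,26,0,0,0],[-23,19,26,0,0,0],[-23,19,35,0,0,0],[-15,0,45,0,0,0],[-10,0,48,0,0,0],[0,0,0,0,0,0],[0,0,0,0,0,0]]]' 50
python3 - <<'E'
from h import *
s=snapshot("top");W=cloud(s);save(s,"t10")
for p in pots(s,W): print(p)
Q=W[130:210,250:395].reshape(-1,3)
for y in(-.188,-.083,.02,.126):
  P=Q[(Q[:,2]>.095)&(Q[:,2]<.14)&(Q[:,0]>.6)&(Q[:,0]<.7)&(abs(Q[:,1]-y)<.045)];print("standing",len(P), np.median(P,0),P[:,2].std(),cv2.minAreaRect((P[:,:2]*1e3).astype(np.float32)) if len(P) else "")
Q=W[160:240,395:445].reshape(-1,3);P=Q[(Q[:,2]>.17)&(Q[:,2]<.23)]
print("knob",np.median(P,0),P.min(0),P.max(0),len(P))
P=P[P[:,2]>.192];print(cv2.minEnclosingCircle((P[:,:2]*1e3).astype(np.float32)),len(P))
Rv=np.diag([1,-1,-1.]);rel(np.array([.482,-.3925,.30]),Rv,say="knob above")
print(ctrl.observe()["joint_positions"].round(2))
E
```

```text
clock: 42.3
tcp_pos: [0.6945, 0.098, 0.048]
ee_rot: [3.136, 0.884, 2.437]
wrist_force: [-12.6, 0.1, 25.3]
width: 0.0478
clock: 42.7
tcp_pos: [0.6932, 0.0981, 0.0424]
ee_rot: [3.14, 0.875, 2.441]
wrist_force: [-0.2, -0.5, -0.4]
width: 0.062
clock: 43.5
tcp_pos: [0.5826, 0.1703, 0.2429]
ee_rot: [3.135, 0.877, 2.437]
wrist_force: [-0.5, -0.5, 0.4]
width: 0.05
standing 189 [ 0.64190557 -0.19333555  0.10677296] 0.0032470299250377437 ((643.0860595703125, -195.0424041748047), (47.891929626464844, 50.23033142089844), 28.128591537475586)
standing 187 [ 0.65039556 -0.0819052   0.10667683] 0.0032887162325027173 ((651.0626831054688, -82.28620910644531), (49.197792053222656, 48.24077224731445), 34.563072204589844)
standing 188 [0.65791102 0.01523223 0.10602025] 0.003330501957831948 ((659.6336059570312, 15.344894409179688), (49.43358612060547, 48.99016571044922), 51.23698425292969)
standing 186 [0.66020581 0.12032727 0.10615479] 0.003259576519817336 ((661.455810546875, 121.19989013671875), (49.23787307739258, 48.265621185302734), 48.59839630126953)
knob [ 0.482274   -0.39130407  0.20273423] [ 0.47067927 -0.40622819  0.17197417] [ 0.50569966 -0.38059572  0.21030509] 57
((482.7884826660156, -393.4313049316406), 12.909184455871582) 51
knob above shift [-100.4 -562.1   58.5] turn [ 1.053 -0.382 -2.246] rows>= 18 each [ -5.6 -31.2   3.3] [ 0.0585 -0.0212 -0.1248]
[-0.23  0.44 -0.85  1.94  1.2   1.44 -0.73]
```

View pics/t10.png

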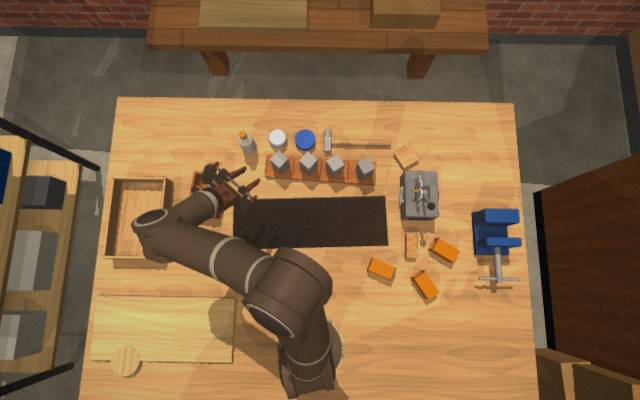

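The top view shows the mat empty and all four pots upright on the pegs at (280,161), (308,162), (335,167) and (366,170). The lever knob is at rest at (431,206). The rightmost pot shifted about 9 mm on its peg while the robot was away from it, but its top is still level at 107 mm. Now back to the lever.

```bash
python3 -m handwheel '[[[-6,-31,6,0.0585,-0.0212,-0.1248],[-6,-31,6,0.0585,-0.0212,-0.1248],[-6,-31,6,0.0585,-0.0212,-0.1248],[-6,-31,6,0.0585,-0.0212,-0.1248],[-6,-31,6,0.0585,-0.0212,-0.1248],[-6,-31,6,0.0585,-0.0212,-0.1248],[-6,-31,6,0.0585,-0.0212,-0.1248],[-6,-31,6,0.0585,-0.0212,-0.1248],[-6,-31,6,0.0585,-0.0212,-0.1248]]]'
python3 -m handwheel '[[[-5,-31,0,0.0585,-0.0212,-0.1248],[-5,-31,0,0.0585,-0.0212,-0.1248],[-5,-31,0,0.0585,-0.0212,-0.1248],[-5,-31,0,0.0585,-0.0212,-0.1248],[-5,-31,0,0.0585,-0.0212,-0.1248],[-5,-31,0,0.0585,-0.0212,-0.1248],[-5,-31,0,0.0585,-0.0212,-0.1248],[-5,-31,0,0.0585,-0.0212,-0.1248],[-5,-31,0,0.0585,-0.0212,-0.1248],[0,0,0,0,0,0],[0,0,0,0,0,0]]]'
python3 - <<'E'
from h import *
Rv=np.diag([1,-1,-1.]);rel(np.array([.4825,-.3932,.27]),Rv,say="knob above")
print(ctrl.observe()["joint_positions"].round(2))
E
```

```text
clock: 44.45
tcp_pos: [0.5276, -0.1105, 0.2939]
ee_rot: [2.806, 0.414, 1.075]
wrist_force: [0.2, -0.2, -0.2]
width: 0.05
clock: 45.55
tcp_pos: [0.4817, -0.3893, 0.2927]
ee_rot: [-3.139, 0.004, -0.003]
wrist_force: [0.3, 1.4, -0.6]
width: 0.0498
knob above shift [  0.8  -3.9 -22.7] turn [-0.003 -0.004  0.003] rows>= 1 each [  0.8  -3.9 -22.7] [-0.0029 -0.0041  0.0033]
[ 0.82  0.36 -0.31  1.43  0.11  1.37 -1.06]
```

Descend to TCP z 0.142 and grip. Then swing from φ = -0.6 to 0: dx +65, dz +20.

```bash
python3 -m handwheel '[[[1,-4,-40,0,0,0.003],[0,0,-40,0,0,0],[0,0,-40,0,0,0],[0,0,-31,0,0,0],[0,0,0,0,0,0],[0,0,0,0,0,0]]]'
python3 -m handwheel '[[[0,0,0,0,0,0],[0,0,0,0,0,0],[0,0,0,0,0,0],[0,0,0,0,0,0],[0,0,0,0,0,0],[0,0,0,0,0,0]]]' 10 20
python3 -m handwheel '[[[10,0,6,0,0,0],[10,0,5,0,0,0],[11,0,4,0,0,0],[11,0,3,0,0,0],[11,0,1,0,0,0],[12,0,1,0,0,0],[0,0,0,0,0,0],[0,0,0,0,0,0]]]'
```

```text
clock: 46.15
tcp_pos: [0.4848, -0.3904, 0.1447]
ee_rot: [-3.14, 0.001, 0.005]
wrist_force: [0.3, 0.7, 0.6]
width: 0.05
clock: 46.75
tcp_pos: [0.4848, -0.3919, 0.146]
ee_rot: [3.141, -0.001, 0.003]
wrist_force: [-0.8, 1.4, 6.0]
width: 0.0247
clock: 47.55
tcp_pos: [0.551, -0.3922, 0.1654]
ee_rot: [3.141, -0.003, 0.004]
wrist_force: [1.7, -2.3, 4.5]
width: 0.0252
```

```bash
python3 -m handwheel '[[[-2,0,0,0,0,0],[0,0,0,0,0,0],[0,0,0,0,0,0]]]'
python3 -m handwheel '[[[0,0,0,0,0,0],[0,0,0,0,0,0],[0,0,0,0,0,0],[0,0,0,0,0,0],[0,0,40,0,0,0],[0,0,45,0,0,0],[0,0,45,0,0,0],[-20,30,30,0,0,0],[-30,35,0,0,0,0],[-30,35,0,0,0,0],[-30,35,0,0,0,0],[0,0,0,0,0,0]]]' 50
python3 - <<'E'
from h import *
s=snapshot("top");W=cloud(s)
Q=W[130:210,250:395].reshape(-1,3)
for y in(-.188,-.083,.02,.126):
  P=Q[(Q[:,2]>.095)&(Q[:,2]<.14)&(Q[:,0]>.6)&(Q[:,0]<.7)&(abs(Q[:,1]-y)<.045)];print("standing",len(P), np.median(P,0))
Q=W[150:240,395:445].reshape(-1,3);P=Q[(Q[:,2]>.2)&(Q[:,2]<.24)]
print("knob",cv2.minEnclosingCircle((P[:,:2]*1e3).astype(np.float32)),len(P),P[:,2].max())
sc=snapshot("scene");W=cloud(sc);P=W[200:320,180:320].reshape(-1,3);P=P[(P[:,2]>.205)&(P[:,2]<.24)&(abs(P[:,0]-.547)<.04)&(abs(P[:,1]+.393)<.03)];print("scene knob",len(P),P.min(0),P.max(0))
cv2.imwrite("pics/s11.png",cv2.resize(sc["color"][130:340,180:480],None,fx=2.5,fy=2.5)[:,:,::-1])
E
```

```text
clock: 47.85
tcp_pos: [0.5473, -0.3921, 0.1652]
ee_rot: [3.141, -0.001, 0.003]
wrist_force: [1.4, -1.7, 4.8]
width: 0.0249
clock: 49.05
tcp_pos: [0.4345, -0.2524, 0.3256]
ee_rot: [3.141, 0.001, 0.006]
wrist_force: [-0.2, -0.1, 0.8]
width: 0.0499
standing 191 [ 0.64158772 -0.1933844   0.10631   ]
standing 185 [ 0.64931527 -0.08190298  0.10683835]
standing 187 [0.65756348 0.0155437  0.10613327]
standing 187 [0.66033895 0.12031502 0.10609907]Traceback (most recent call last):
  File "<stdin>", line 7, in <module>
    return umr_maximum(a, axis, None, out, keepdims, initial, where)
ValueError: zero-size array to reduction operation maximum which has no identity
```

The arm hides the knob from above, so I'll move it clear and measure again.

```bash
python3 -m handwheel '[[[-20,40,0,0,0,0],[-20,40,0,0,0,0],[-10,40,0,0,0,0],[0,45,0,0,0,0],[0,45,0,0,0,0],[0,0,0,0,0,0],[0,0,0,0,0,0]]]'
python3 - <<'E'
from h import *
s=snapshot("top");W=cloud(s)
Q=W[150:240,395:445].reshape(-1,3);P=Q[(Q[:,2]>.2)&(Q[:,2]<.24)]
if len(P): print("knob",cv2.minEnclosingCircle((P[:,:2]*1e3).astype(np.float32)),len(P),P[:,2].max())
sc=snapshot("scene");W=cloud(sc);P=W[200:320,180:320].reshape(-1,3);P=P[(P[:,2]>.205)&(P[:,2]<.24)&(abs(P[:,0]-.547)<.04)&(abs(P[:,1]+.393)<.03)];print("scene knob",len(P),P.min(0),P.max(0))
cv2.imwrite("pics/s11.png",cv2.resize(sc["color"][130:340,180:480],None,fx=2.5,fy=2.5)[:,:,::-1])
E
```

```text
clock: 49.8
tcp_pos: [0.3881, -0.0468, 0.3251]
ee_rot: [-3.142, -0.001, 0.005]
wrist_force: [-0.0, -1.5, 0.4]
width: 0.0502
knob ((541.2364501953125, -393.1960754394531), 12.807969093322754) 52 0.22859179308426816
scene knob 94 [ 0.53685962 -0.4068686   0.20791737] [ 0.5569771  -0.38272896  0.22949171]
```

View pics/s11.png

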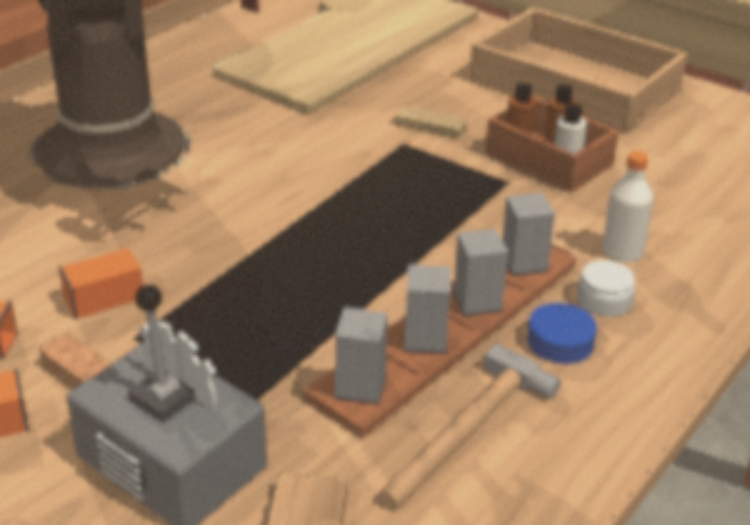

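The view shows four pots upright on the rack and the lever nearly upright, with its knob at (148,297). The knob's x is 541 mm against the pivot's 547.5 mm, so the lever is at about 0.545 rad. That is within limits but with little margin, so I'll regrip and nudge it about 6 mm forward.

```bash
python3 -m handwheel '[[[20,-45,0,0,0,0],[30,-40,0,0,0,0],[30,-40,0,0,0,0],[30,-40,0,0,0,0],[25,-45,0,0,0,0],[18,-45,0,0,0,0],[0,-45,0,0,0,0],[0,-46,0,0,0,0],[0,0,0,0,0,0],[0,0,0,0,0,0]]]'
python3 - <<'E'
from h import *
Rv=np.diag([1,-1,-1.]);rel(np.array([.5415,-.3932,.25]),Rv)
E
```

```text
clock: 50.9
tcp_pos: [0.5382, -0.3943, 0.3228]
ee_rot: [-3.14, 0.002, -0.002]
wrist_force: [0.5, 1.1, 0.1]
width: 0.05
 shift [  3.3   1.1 -72.8] turn [-0.002 -0.002  0.002] rows>= 2 each [  1.6   0.6 -36.4] [-0.0008 -0.0011  0.0008]
```

```bash
python3 -m handwheel '[[[3,1,-40,0,0,0],[0,0,-40,0,0,0],[0,0,-40,0,0,0],[0,0,-41,0,0,0],[0,0,0,0,0,0],[0,0,0,0,0,0]]]' 50
python3 -m handwheel '[[[0,0,0,0,0,0],[0,0,0,0,0,0],[0,0,0,0,0,0],[0,0,0,0,0,0],[0,0,0,0,0,0]]]' 10 20
python3 -m handwheel '[[[3,0,0,0,0,0],[3,0,0,0,0,0],[0,0,0,0,0,0],[0,0,0,0,0,0],[0,0,0,0,0,0]]]'
python3 -m handwheel '[[[0,0,0,0,0,0],[0,0,0,0,0,0],[0,0,0,0,0,0],[0,0,0,0,0,0],[0,0,40,0,0,0],[0,0,45,0,0,0],[0,0,45,0,0,0],[-20,40,20,0,0,0],[-30,35,0,0,0,0],[-30,35,0,0,0,0],[-30,35,0,0,0,0]]]' 50
python3 -m handwheel '[[[-20,40,0,0,0,0],[-20,40,0,0,0,0],[-10,40,0,0,0,0],[0,45,0,0,0,0],[0,45,0,0,0,0],[0,0,0,0,0,0],[0,0,0,0,0,0]]]'
python3 - <<'E'
from h import *
s=snapshot("top");W=cloud(s)
Q=W[150:240,395:445].reshape(-1,3);P=Q[(Q[:,2]>.2)&(Q[:,2]<.24)]
if len(P): print("knob",cv2.minEnclosingCircle((P[:,:2]*1e3).astype(np.float32)),len(P),P[:,2].max())
sc=snapshot("scene");W=cloud(sc);P=W[200:320,180:320].reshape(-1,3);P=P[(P[:,2]>.205)&(P[:,2]<.24)&(abs(P[:,0]-.547)<.04)&(abs(P[:,1]+.393)<.03)];print("scene knob",len(P),P.min(0),P.max(0))
E
```

```text
clock: 51.5
tcp_pos: [0.5428, -0.3899, 0.1645]
ee_rot: [-3.141, 0.0, 0.004]
wrist_force: [0.7, 0.1, 0.8]
width: 0.0501
clock: 52.0
tcp_pos: [0.5433, -0.3922, 0.1655]
ee_rot: [3.139, -0.003, 0.002]
wrist_force: [0.4, -4.0, 6.4]
width: 0.0247
clock: 52.5
tcp_pos: [0.5491, -0.3922, 0.1657]
ee_rot: [3.139, -0.002, 0.002]
wrist_force: [0.6, -3.7, 6.9]
width: 0.0248
clock: 53.6
tcp_pos: [0.4374, -0.2438, 0.3136]
ee_rot: [-3.141, 0.0, 0.003]
wrist_force: [-0.3, 0.2, 0.7]
width: 0.0503
clock: 54.3
tcp_pos: [0.3885, -0.035, 0.314]
ee_rot: [3.141, -0.001, 0.005]
wrist_force: [0.4, -0.2, 0.6]
width: 0.0502
knob ((545.7264404296875, -393.39202880859375), 12.672785758972168) 51 0.22790470151727002
scene knob 94 [ 0.53939037 -0.40759533  0.2073029 ] [ 0.56179293 -0.38386259  0.23086867]
```

Run:
```python
from h import *
s=snapshot("top");W=cloud(s);Q=W[130:210,250:395].reshape(-1,3);ok=True
for y in(-.188,-.083,.02,.126):
  P=Q[(Q[:,2]>.095)&(Q[:,2]<.14)&(Q[:,0]>.6)&(Q[:,0]<.7)&(abs(Q[:,1]-y)<.045)];m=np.median(P,0);print(len(P),m);ok&=len(P)>150 and abs(m[2]-.1065)<.003
print(ok)
if ok: print(ctrl.job_done())
```

```text
188 [ 0.64186441 -0.19302043  0.10673743]
188 [ 0.65086869 -0.08191175  0.10634177]
185 [0.65825884 0.01521797 0.10603098]
187 [0.66080831 0.12049707 0.10607946]
True
the job is handed in; nothing more can be done
None
```

I pulled the lever back against its stop, set all four grey pots upside down over the four pegs, then set the lever near the middle notch. The job was handed in at about 54 s of the 208 s allowed. The hand-in gives no verdict, so the results below are my own camera measurements.

**Last checks**
- **Pots:** all four tops were level at 106–107 mm. Fully down should read 108 mm, which is within the camera's 2 mm tolerance. Each pot is within about 8 mm of its measured peg.
- **Lever:** the knob stood about 2 mm short of straight up, which I put at about 0.585 rad. The first setting was about 0.545 rad, too close to the lower limit, so I regripped and moved it.
- **Robot:** the arm was clear of everything when I handed in.
- **Bystanders:** nothing looked moved in the pictures, but I did not measure their positions.

**What failed or disagreed**
- **Fingertips:** they end about 35 mm short of the reported TCP, measured with the wrist camera. My first attempts to grip the knob closed on nothing because of this, and I allowed for it afterwards.
- **First pot:** the planned heading ran joint 6 into its lower limit, so I set the pots down at oblique headings instead.
- **Rightmost pot:** it shifted about 9 mm on its peg while the robot was elsewhere, but stayed level and fully down.

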